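Index a racquet frame a quarter turn on a stringing turntable

TASK

Take the pliers off the turntable and lay them flat in the grey tool tray. Then pull the red-balled toggle clamp fully open, turn the handwheel exactly two full turns clockwise by its crank grip so that the grip comes back to where it started and the racquet has moved a quarter turn, and only then swing the clamp fully upright again to lock the turntable. Never turn the table while the clamp is locked, set the pliers down rather than dropping them, and leave the other things on the bench where they are.

Things in the scene. Friction and masses are not known exactly. Their poses are not given: they have to be found in the camera images.
- pliers: steel needle-nose pliers, 144 mm long, 14 mm thick, 130 g, lying flat at first on the turntable deck (60 mm above the bench) inside the racquet head (opening at least 170 mm, top 124 mm above bench). Origin: underside centre of the pivot block, 40 (x) x 18 (y) x 14 mm, near the centre of mass: grip there. x to the nose (tip at 71 mm); handles end at x = -73 mm, 45 mm wide over both; z up.
- tool_tray: grey open tray, fixed to the bench, 220 mm (x) by 120 mm (y), 28 mm high, walls 4 mm, floor about 4 mm thick. Origin: centre of its underside on the bench. The pliers lie in it lengthwise along x, either way round.
- clamp_ball (a point): centre of the red ball, 24 mm diameter, at the end of the toggle clamp's handle on the left front of the turntable's rim; 140 mm above the bench when locked. Its axes are the handle's: z from pivot to ball, x away from the turntable's centre in the plane of the swing, y along the hinge.
- clamp_pivot (a point): hinge of the toggle clamp, 70 mm above the bench, 70 mm from the ball's centre; same axes as clamp_ball (hinge along y). The ball swings in a vertical plane, outwards from the turntable.
- clamp (a joint): toggle clamp: 0 = handle upright, locked (starts within 0.08 of it); 1.0 rad = end stop, handle leaning outwards away from the turntable, fully open. Stays where it is left; moving it takes about 2 N at the ball.
- wheel_hub (a point): centre of the front face of the handwheel, an aluminium disc, 146 mm over its dark rim, right (-y) of the turntable, its axle leaning 35 degrees from vertical towards the robot. z: the axle, out of the face (up and towards the robot); x towards the crank grip (x, y turn with the wheel). Come to the grip along the axle: a lamp bar stands over the wheel's far part.
- crank_grip (a point): point on the axis of the black crank grip, 30 mm out from the wheel's face, 50 mm from the axle. The grip is a cylinder 20 mm diameter parallel to the axle, from 4 to 50 mm out from the face; it spins freely on its pin, so the fingers need not turn with the wheel. It runs on a circle of 50 mm radius in the wheel's tilted plane.
- lamp_end (a point): inner end of a level aluminium lamp bar, 38 mm diameter, on its centre line 360 mm above the bench. The bar runs 270 mm from here to the right (-y of the machine), over the far part of the handwheel, to its post.
- wheel (a joint): angle of the handwheel, rad, growing clockwise as seen facing the wheel (about minus z of wheel_hub); always 8 x the turntable's angle. One turn is 6.283. Starts between about 0.5 and 6.0, so the grip may stand anywhere on its circle; a stop at 0 prevents a full turn back. About 1 N at the grip turns it and it stays where it is left.
- turntable (a joint): angle of the turntable with the racquet, rad, growing clockwise from above; geared to the handwheel, 1/8 of its angle: two turns of the wheel are 1.571 here.
- rim_mark (a point): red mark on the turntable's deck, 145 mm from its centre, 60 mm above the bench; turns with it.
- peg_tin: bystander: small open aluminium tin of wooden pegs, 72 mm diameter, 45 mm high (pegs to 55 mm). Origin: centre of underside.
- grommet_strip: bystander: purple grommet strip, 170 mm (x) by 12 mm, 15 mm high. Origin: centre of underside.
- string_reel: bystander: orange reel, 100 mm diameter, 40 mm high. Origin: centre of underside.
- awl: bystander: awl, 170 mm long, lying along its x. Origin: near its middle, on the underside.
- grip_tape: bystander: grey ring of grip tape, 64 mm diameter, 26 mm high. Origin: centre of underside.
- glue: bystander: green bottle, 44 mm diameter, 100 mm high. Origin: centre of underside.
There are look-alikes about, which are no part of the job. Of the things shaped like the pliers, the steel one is meant.

How it is judged (in metres and radians):
On the way, in this order (a step that is already met when the one before it is completed fails the run):
1. the pliers lie flat in the tool tray, let go (x of pliers in the frame of tool_tray between -0.075 and 0.075 m and y of pliers in the frame of tool_tray between -0.045 and 0.045 m and z of pliers in the frame of tool_tray below 0.02 m and linear speed of pliers below 0.05 m/s and contact force between the fingers and pliers below 0.2 N), for 0.2 s.
2. the clamp is open (over 0.8 rad) (value of joint clamp above 0.8 rad), for 0.2 s.
3. with the clamp open, the handwheel has made two turns: grip within 22 mm of its start, turntable a quarter turn on (distance of rim_mark from where it was at the start of the episode between 0.188 and 0.222 m and distance of crank_grip from where it was at the start of the episode below 0.022 m and velocity of joint wheel between -0.15 and 0.15 rad/s and value of joint clamp above 0.7 rad), for 0.3 s.
4. the clamp is locked again (under 0.2 rad) (value of joint clamp below 0.2 rad), for 0.2 s.
At the end, for the whole second after the job is handed in: Pliers at rest, flat and released in the tray (pivot block within 75 mm lengthwise, 45 mm crosswise of its centre); handwheel two turns on, grip within 22 mm of its start, rim mark 188 to 222 mm straight-line from its start, wheel at rest; clamp locked (under 0.2 rad) (all of step 1 and distance of rim_mark from where it was at the start of the episode between 0.188 and 0.222 m and distance of crank_grip from where it was at the start of the episode below 0.022 m and velocity of joint wheel between -0.15 and 0.15 rad/s and value of joint clamp below 0.2 rad); the robot touches nothing.
It fails at once if the turntable is turned while the clamp is locked (under 0.4 rad) (value of joint clamp below 0.4 rad and (velocity of joint turntable above 0.1 rad/s or velocity of joint turntable below -0.1 rad/s)).
It fails at once if the pliers are dropped or thrown (faster than 1.3 m/s) (linear speed of pliers above 1.3 m/s).
It fails at once if another thing on the bench is moved by more than 30 mm (distance of any of peg_tin, grommet_strip, string_reel, awl, grip_tape, glue from where it was at the start of the episode above 0.03 m).
It also fails if it takes over 72 s, if anything falls off the work surface, if the arm or the gripper's body presses on something with over 40 N, if the wrist force passes 120 N, or if a joint passes its speed limit or range.

ROBOT

A 6-joint arm with a two-finger parallel gripper is mounted at the origin on the work surface. World frame = base frame: x ahead of the robot, y to its left, z up, the work surface at z = 0. Lengths are in mm, angles in rad, forces in N, time in s.
With the tool pointing down it reaches from about 275 to 1000 mm from the base axis. Payload 8.4 kg.
Tool frame: the origin (TCP) lies on the centre line of the jaws, within the pads' length; the fingertips stand r.tip_reach ahead of it and the grasp point (between the pads) lies 3 mm ahead of it (r.tip_reach is the distance from the TCP to the fingertips, in mm); z points along the fingers, y is the direction in which the jaws open and shut (so a half turn about z gives the same grasp; the last joint's range is limited). The gripper opens to 85 mm and grips with 20 to 120 N. Pads are 22 mm wide; open, the fingers measure 114 mm over their backs; the gripper's body (76 mm by 85 mm) begins 54 mm behind the grasp point. The pads swing forward as they close: fully open they stand 13 mm farther back than shut.
Start: joints at [1.231, 0.353, 1.633, -0, 1.155, -0.002], TCP at [207.131, 589.682, 253.281] pointing down, gripper open.
Joint ranges: [-2.63, 2.63], [-0.92, 2.1], [0.06, 2.66], [-1.3, 4.44], [0, 2.69], [-3.02, 3.02]. Speed limits (rad/s): [2.22, 2.22, 2.79, 3.14, 3.14, 3.14].

INTERFACE

Orientations are given as [roll, pitch, yaw] about the fixed x, y, z axes, in that order (R = Rz(yaw) Ry(pitch) Rx(roll)).
In Python, from rig import sense, optics, r, nets gives the robot as it stands. The module is installed in compiled form; this text tells all that it offers.
- The arm moves only by the tool carry_out, never from a script. Its argument "increments" is a list that holds one entry, the list of rows, each a list of 6 numbers: the shift along the tool's x, y, z normalised to -1 to 1, where 1 is 40 cm, then the turn, a rotation vector about the tool's x, y, z normalised to -1 to 1, where 1 is 60 degrees. A call has 1 to 5 rows; each row is the pose to reach, as a shift and turn from the pose commanded when the call began, along the tool's axes at that moment; what a row does not reach only later rows make up. A row lasts 1/12 s, in which the tool goes at most 41.7 mm and 7.16 degrees, less where a joint would pass 70% of its speed; a pose out of reach is approached as far as the arm can. A call with a number of a shift or a turn outside -1 to 1 is refused whole. A call with a gripper value outside its range is refused whole. "hand" is the closure, from 0 (fully open) to 1 (shut), set as the call begins (left out, the last holds). The fingers move at their own pace and stop on an object; "squeeze" is the grip in N (left out, the last holds). Time passes only in rows, so rows that repeat a pose let the fingers close. It gives the time, the measured TCP pose, the force and the opening at its end, in the units of the state.
- sense(): the state, without advancing time (a new reading comes with each control period).
- optics.grab_frame(name): name is "scene" or "top"; returns a dict with "img" (400x640x3 uint8, red, green, blue), "range_z" (400x640 float32, mm along the optical axis (not along the pixel's ray), 0 where there is no reading), "fov_y" (degrees; the focal length in pixels is half the picture's height over the tangent of half this angle, whatever the lens; pixels are square), "cx", "cy" (the principal point, pixels), "R" (3x3) and "t" (3): a world point X has camera coordinates R X + t. Camera axes: x right, y down, z forward; pixel columns grow to the right and rows downward; lengths in mm; the calibration is good to about 2 mm. A picture is of the moment at which its call begins.
- r.sign_off(): hands the job in, once; it reports no verdict.
Trained networks look in the newest picture that a camera, given by its name, has taken for a name from the list of things; names that differ only in an ending like _2 or _b are one class to them, and where a whole thing is asked for, a point or a joint stands for the part that bears it (a point fixed in the world has none). Each returns a list of dicts, best first, with "confidence" (0 to 1); they miss things now and then, are a little off and sometimes report something else, mostly with a low value. They report only what shows in the picture. A call takes as long as a camera call. They do not tell look-alikes from the thing itself.
- nets.trace(target, camera): "mask" (400x640 bool, what is visible of it).
- nets.tip_of(target, camera): "point" ([x, y, z] in mm, in world coordinates, good to about 4 mm: a listed point, or the origin of a listed thing).
The state is a dict: "clock": time; "qpos": joint angles; "qvel": joint speeds; "joint_efforts": joint torques, N m; "eef_pos": TCP position; "tcp_rot": TCP orientation; "contact_force": force on the tool from outside, world axes, zero at the start; "wrist_torque": the same for the moment, N m; "opening": opening from 0.0 (shut) to 1.0 (fully open).
Only numpy, scipy, OpenCV 4.12 (cv2) and the standard library are available. Lean on these libraries where they do the work, as an engineer would, in place of code of your own. Each camera call takes 0.05 s, during which the arm holds its last target.

## Working session

There is one attempt and no reset: what is moved stays moved. The work goes in short steps, Python scripts to look and compute and a tool call to move; the robot and the scene stay as the last step left them, time stands still between calls to the robot, and variables do not carry over. Pictures are saved under pics/ and viewed, and the job is handed in when it is done.

Besides the shell and the picture viewer there is one more tool, called as name(argument=value, ...), one argument or row to a line, values as JSON. carry_out: Moves the arm, as the interface text tells. Its arguments: {"type":"object","properties":{"increments":{"type":"array","items":{"type":"array","items":{"type":"array","items":{"type":"number","minimum":-1,"maximum":1}}}},"hand":{"type":"number"},"squeeze":{"type":"number"}},"required":["increments"]}

```bash
mkdir -p pics
cat > h.py <<'E'
import numpy as np, cv2
from rig import sense, optics, r, nets
from scipy.spatial.transform import Rotation as Ro
def cam(n):
    f=optics.grab_frame(n); f['f']=200/np.tan(np.radians(f['fov_y'])/2); return f
def w2p(f,X):
    c=np.asarray(f['R'])@np.asarray(X,float)+f['t']; return f['cx']+f['f']*c[0]/c[2], f['cy']+f['f']*c[1]/c[2], c[2]
def p2w(f,u,v,z=None):
    z=f['range_z'][int(round(v)),int(round(u))] if z is None else z
    c=np.array([(u-f['cx'])/f['f']*z,(v-f['cy'])/f['f']*z,z]); return np.asarray(f['R']).T@(c-f['t'])
def cloud(f):
    z=f['range_z']; v,u=np.mgrid[0:400,0:640]
    c=np.stack([(u-f['cx'])/f['f']*z,(v-f['cy'])/f['f']*z,z],-1)
    return (c-f['t'])@np.asarray(f['R'])
def save(img,n): cv2.imwrite('pics/'+n,cv2.cvtColor(np.ascontiguousarray(img),cv2.COLOR_RGB2BGR))
E
python3 - <<'E'
from h import *
s=sense(); print(s); print(r.tip_reach)
for n in('scene','top'):
    f=cam(n); save(f['img'],n+'0.png'); print(n,f['f'],f['cx'],f['cy'],np.round(f['R'],3).tolist(),f['t'])
    for t in ['pliers','tool_tray','clamp_ball','clamp_pivot','wheel_hub','crank_grip','lamp_end','rim_mark','peg_tin','grommet_strip','string_reel','awl','grip_tape','glue']:
        for d in nets.tip_of(t,n): print(t,np.round(d['point']),round(d['confidence'],2),np.round(w2p(f,d['point'])[:2]))
E
```

```text
{'clock': 0.0, 'qpos': array([ 1.23059120e+00,  3.53613759e-01,  1.63415142e+00, -8.55962902e-06,
        1.15518987e+00, -2.42569145e-03]), 'qvel': array([-6.35058488e-04, -1.31713323e-04,  2.69938702e-04, -6.48800766e-04,
        3.01427936e-06, -1.82724779e-04]), 'joint_efforts': array([-1.60821306e-03, -6.05247116e+01, -3.42071450e+01, -3.31162200e-04,
        9.32814495e-03, -2.37903073e-06]), 'eef_pos': array([206.987582  , 589.2518564 , 252.57574031]), 'tcp_rot': array([-3.14023025e+00,  4.52148900e-06,  2.80381669e+00]), 'contact_force': array([ 0.18381563, -0.32615372, -0.37315571]), 'wrist_torque': array([-1.57674135e-02,  4.87002777e-06,  3.87851309e-02]), 'opening': 0.9964094160430758}
22.0
scene 503.60046688338065 320.99137475218635 200.41143415335642 [[-0.143, 0.99, 0.0], [0.804, 0.116, -0.584], [-0.578, -0.083, -0.812]] [  35.65158157 -257.02080051 1915.36797198]
pliers [ 734. -252.   -1.] 0.8 [215. 302.]
pliers [651.  14.  58.] 0.57 [306. 279.]
pliers [207. 272.   1.] 0.52 [399. 184.]
tool_tray [464. 316.  -2.] 0.79 [408. 248.]
clamp_ball [517. 157. 140.] 0.59 [361. 2
[... 1180 characters left out ...]
53.   -1.] 0.49 [382. 127.]
tool_tray [464. 316.   2.] 0.67 [222. 225.]
clamp_ball [514. 159. 138.] 0.54 [264. 195.]
clamp_pivot [515. 154.  71.] 0.48 [268. 200.]
clamp_pivot [664. 497.  -5.] 0.28 [164. 173.]
wheel_hub [ 525. -242.  133.] 0.63 [396. 177.]
wheel_hub [ 470. -228.  127.] 0.29 [394. 195.]
crank_grip [ 472. -226.  126.] 0.77 [393. 195.]
lamp_end [ 602. -164.  362.] 0.7 [378. 129.]
rim_mark [502. -35.  64.] 0.95 [328. 197.]
peg_tin [380. -52.  -0.] 0.6 [337. 237.]
grommet_strip [ 349. -295.   -1.] 0.67 [413. 237.]
string_reel [711. 315.  -3.] 0.96 [217. 153.]
awl [664. 499.  -6.] 0.77 [164. 173.]
grip_tape [ 439. -484.   -2.] 0.69 [465. 203.]
glue [435. 525.   5.] 0.65 [159. 241.]
```

View pics/scene0.png

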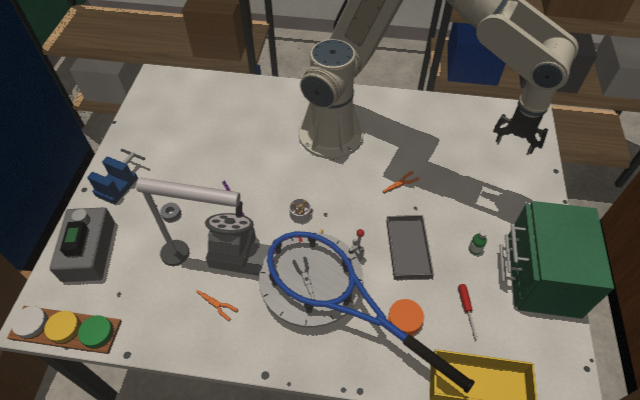

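View pics/top0.png

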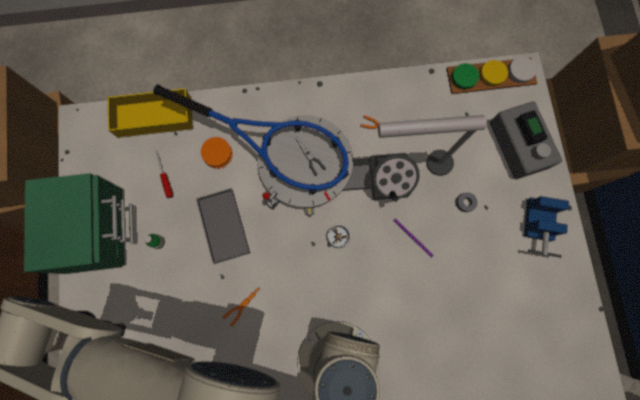

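Run:
```python
from h import *
f=cam('top'); save(cv2.resize(f['img'][110:260,200:420],None,fx=3.6,fy=3.6,interpolation=cv2.INTER_CUBIC),'crop_top.png')
P=cloud(f)
g=cam('scene'); save(cv2.resize(g['img'][180:330,190:410],None,fx=3.6,fy=3.6,interpolation=cv2.INTER_CUBIC),'crop_scene.png')
for n,ff in(('top',f),('scene',g)):
    Q=cloud(ff)
    for d in nets.trace('pliers',n):
        m=d['mask']; v,u=np.nonzero(m); X=Q[m]; 
        w=X[:,:2]-X[:,:2].mean(0); e=np.linalg.svd(w,full_matrices=False)[2][0]
        print(n,d['confidence'],m.sum(),u.mean(),v.mean(),np.round(np.median(X,0)),'rgb',ff['img'][m].mean(0).round(),'dir',e, 'ext',(w@e).min(),(w@e).max())
```

```text
top 0.79 332 311.0542168674699 158.1656626506024 [630.   5.  70.] rgb [96. 92. 88.] dir [-0.89400903 -0.44804895] ext -79.8206721920096 56.33470341295115
top 0.6 294 241.4387755102041 305.95238095238096 [200. 277.  13.] rgb [111.  71.  42.] dir [-0.64625579  0.76312087] ext -76.15748426615185 63.3177717105615
top 0.58 26 368.15384615384613 123.65384615384616 [ 744. -208.   13.] rgb [145.  85.  41.] dir [-0.90898374  0.41683157] ext -25.09930216917945 13.971058751013478
scene 0.84 282 216.02836879432624 303.93617021276594 [ 744. -240.    9.] rgb [169. 101.  63.] dir [0.67381779 0.73889755] ext -82.28082365294986 678.3572884089675
scene 0.78 279 304.21863799283153 275.36917562724017 [640.   8.  69.] rgb [110. 108. 103.] dir [0.95954304 0.28156201] ext -71.1017337592957 683.9587867265235
scene 0.73 188 400.79787234042556 182.27659574468086 [206. 277.   8.] rgb [127.  74.  48.] dir [ 0.98661915 -0.16304188] ext -76.13895831433511 1105.1068456557705
```

View pics/crop_top.png

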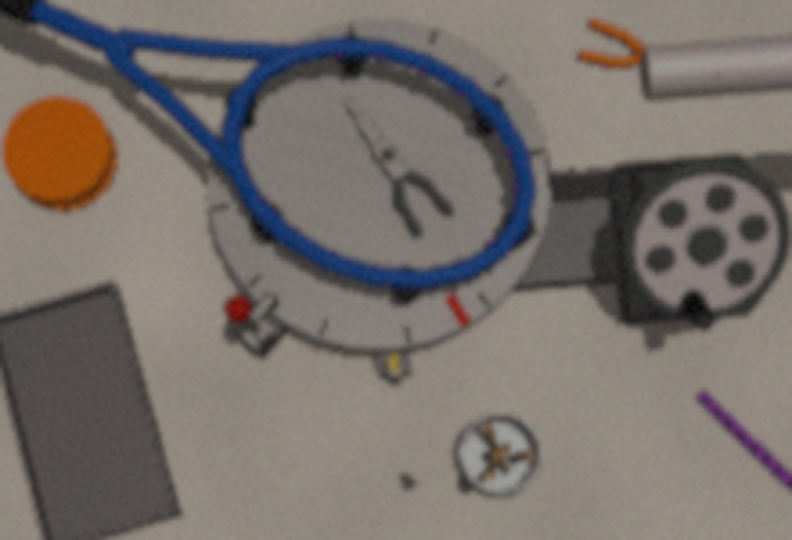

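View pics/crop_scene.png

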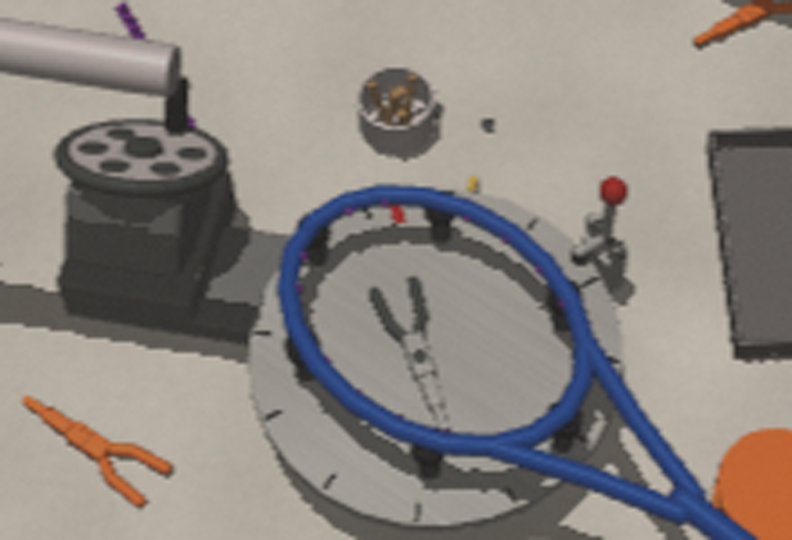

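Three plier-shaped things appear in the top picture. Two are orange, at (241,305) and (370,123). The steel-grey pair at (308,153) lies on the deck inside the blue head and fits the description; the enlarged crop confirms it. Now I'll measure the geometry.

Run:
```python
from h import *
f=cam('top'); g=cam('scene')
def atz(f,u,v,z):
    R=np.asarray(f['R']); d=R.T@np.array([(u-f['cx'])/f['f'],(v-f['cy'])/f['f'],1]); o=-R.T@f['t']; return o+d*(z-o[2])/d[2]
c=lambda u,v:(200+u/3.6,110+v/3.6)
k=lambda u,v:(190+u/3.6,180+v/3.6)
for lab,uv in(('pivot',(388,155)),('tip',(345,98)),('h1',(416,235)),('h2',(450,213))): print('top',lab,atz(f,*c(*uv),70).round(1))
for lab,uv in(('pivot',(420,355)),('tip',(446,428)),('h1',(377,292)),('h2',(414,282))): print('scene',lab,atz(g,*k(*uv),70).round(1))
# deck circle
P=np.concatenate([cloud(f).reshape(-1,3)]);Q=cloud(g).reshape(-1,3)
for n,A in(('top',P),('scene',Q)):
    m=(abs(A[:,2]-60)<4)&(np.hypot(A[:,0]-640,A[:,1]-10)<260)
    X=A[m]; 
    h=np.float32(X[:,:2]); (cx,cy),rad=cv2.minEnclosingCircle(h); print(n,'deck',m.sum(),cx,cy,rad,np.median(X[:,2]))
# tray
for n,ff in(('top',f),('scene',g)):
    for d in nets.trace('tool_tray',n)[:1]:
        X=cloud(ff)[d['mask']]; X=X[(abs(X[:,2]-16)<25)]
        print(n,'tray',cv2.minAreaRect(np.float32(X[:,:2])),X.mean(0), np.percentile(X[:,2],[5,50,95]))
    for d in nets.trace('wheel_hub',n)[:2]:
        X=cloud(ff)[d['mask']]; print(n,'wheel mask',d['confidence'],d['mask'].sum(),X.mean(0).round(),X.min(0).round(),X.max(0).round())
    A=cloud(ff).reshape(-1,3); 
    # wheel plane RANSAC
    S=A[(np.linalg.norm(A-[528,-243,135],axis=1)<72)]
    rng=np.random.default_rng(0);best=None
    for i in range(3000):
        p=S[rng.choice(len(S),3,False)]; nn=np.cross(p[1]-p[0],p[2]-p[0]); L=np.linalg.norm(nn)
        if L<100: continue
        nn/=L
        if nn[2]<0: nn=-nn
        if abs(nn[2]-.82)>.08: continue
        inl=abs((S-p[0])@nn)<2
        if best is None or inl.sum()>best.sum(): best=inl
    I=S[best]; c0=I.mean(0); nn=np.linalg.svd(I-c0,full_matrices=False)[2][2]; nn*=np.sign(nn[2])
    e1=np.cross(nn,[0,0,1]);e1/=np.linalg.norm(e1);e2=np.cross(nn,e1)
    h=np.float32(np.c_[(I-c0)@e1,(I-c0)@e2]); (a,b),rad=cv2.minEnclosingCircle(h)
    print(n,'wheel plane n',nn.round(3),'c',(c0+a*e1+b*e2).round(1),rad,best.sum())
```

```text
top pivot [651.8  12.1  70. ]
top tip [709.6  44.1  70. ]
top h1 [575.5  -3.6  70. ]
top h2 [591.8 -36.   70. ]
scene pivot [654.2  15.9  70. ]
scene tip [714.7  46.6  70. ]
scene h1 [601.8 -28.9  70. ]
scene h2 [5.88e+02 1.00e-01 7.00e+01]
top deck 4415 595.409912109375 -17.645492553710938 209.93394470214844 60.2754748622301
scene deck 4176 614.052490234375 -33.11256790161133 215.9388885498047 58.798617048670366
top tray ((465.6385803222656, 315.5665283203125), (229.51669311523438, 128.05484008789062), 10.11717414855957) [462.6272504  315.24802004   8.00575295] [ 0.25780771  5.61790216 28.3158086 ]
top wheel mask 0.68 1653 [ 525. -239.  143.] [ 224. -314.   89.] [ 609.   50. 1407.]
top wheel mask 0.53 8069 [655.  67.  84.] [ 224. -139. -761.] [1401.  769. 1407.]
top wheel plane n [-0.577  0.015  0.817] c [ 528.4 -243.   133.5] 71.21253967285156 838
scene tray ((463.0552978515625, 315.1210021972656), (229.86293029785156, 128.45205688476562), 10.09674072265625) [464.64912018 314.53872435   5.83553952] [-3.21913969  3.02179051 25.64509193]
scene wheel mask 0.94 892 [ 535. -238.  137.] [ 407. -364.   -6.] [1318.  154. 1405.]
scene wheel plane n [-0.579  0.016  0.815] c [ 530.5 -243.   130.4] 71.42961883544922 527
```

```bash
cat > plan.py <<'E'
import json,os
from h import *
def RT(rpy): return Ro.from_euler('xyz',rpy)
def load():
    d=json.load(open('cmd.json')); return np.array(d['p']),Ro.from_rotvec(d['r'])
def store(p,R): json.dump({'p':list(map(float,p)),'r':R.as_rotvec().tolist()},open('cmd.json','w'))
def emit(poses,show=True):
    p,R=load()
    for i in range(0,len(poses),5):
        rows=[]
        for (q,S) in poses[i:i+5]:
            a=R.inv().apply(np.array(q)-p)/400; w=(R.inv()*S).as_rotvec()/np.radians(60)
            rows.append([round(float(x),4)+0.0 for x in np.r_[a,w]])
        if np.abs(rows).max()>1: print("OUT OF RANGE")
        print(json.dumps([rows]).replace(' ',''))
        l=np.array(rows[-1]); p=p+R.apply(l[:3]*400); R=R*Ro.from_rotvec(l[3:]*np.radians(60))
    store(p,R); print('end cmd',p.round(1),R.as_euler('xyz').round(3))
def line(p0,R0,p1,R1,vm=38,wm=6.6,acc=3):
    d=np.linalg.norm(np.array(p1)-p0); w=np.degrees((R0.inv()*R1).magnitude()); n=max(d/vm,w/wm,.01)
    N=int(np.ceil(n+acc)); N=int(np.ceil(N/5)*5)
    a=min(acc,N/2) ; t=np.arange(1,N+1)/N*1.0; ta=a/N
    vmax=1/(1-ta)
    s=np.where(t<ta,.5*vmax*t**2/ta,np.where(t<=1-ta,vmax*(t-ta/2),1-.5*vmax*(1-t)**2/ta))
    rv=(R0.inv()*R1).as_rotvec()
    return [(np.array(p0)+x*(np.array(p1)-p0),R0*Ro.from_rotvec(rv*x)) for x in s]
def go(*wps,**k):
    p,R=load(); out=[]
    for w in wps:
        q=np.array(w[0],float); S=w[1] if w[1] is not None else R
        kw=dict(k); 
        if len(w)>2: kw.update(w[2])
        out+=line(p,R,q,S,**kw); p,R=q,S
    emit(out)
def down(yaw_deg): return RT([np.pi,0,np.radians(yaw_deg)])
E
python3 - <<'E'
from plan import *
store([207.131,589.682,253.281],Ro.from_euler('xyz',sense()['tcp_rot']))
go(([652,13,250],down(27)))
E
```

```text
[[[-0.0116,-0.0075,0.0001,0.0,0.0,0.0169],[-0.0463,-0.03,0.0002,0.0,0.0,0.0675],[-0.1041,-0.0676,0.0006,0.0,0.0,0.1519],[-0.1735,-0.1127,0.0009,0.0,0.0,0.2531],[-0.2429,-0.1578,0.0013,0.0,0.0,0.3544]]]
[[[-0.0811,-0.0168,0.0004,0.0,0.0,0.1012],[-0.1621,-0.0336,0.0008,0.0,0.0,0.2025],[-0.2431,-0.0504,0.0011,0.0,0.0,0.3037],[-0.3242,-0.0673,0.0015,0.0,0.0,0.405],[-0.4052,-0.0841,0.0019,0.0,0.0,0.5062]]]
[[[-0.0784,0.0264,0.0004,0.0,0.0,0.1012],[-0.1569,0.0529,0.0007,0.0,0.0,0.2025],[-0.2353,0.0794,0.0011,0.0,0.0,0.3037],[-0.3137,0.1058,0.0015,0.0,0.0,0.405],[-0.3921,0.1323,0.0019,0.0,0.0,0.5062]]]
[[[-0.0543,0.0625,0.0003,0.0,0.0,0.1013],[-0.1086,0.1249,0.0007,0.0,0.0,0.2025],[-0.1629,0.1874,0.0011,0.0,0.0,0.3038],[-0.2172,0.2499,0.0014,0.0,0.0,0.405],[-0.2715,0.3123,0.0018,0.0,0.0,0.5063]]]
[[[-0.0152,0.0814,0.0004,0.0,0.0,0.1012],[-0.0305,0.1627,0.0008,0.0,0.0,0.2025],[-0.0432,0.2305,0.0011,0.0,0.0,0.2868],[-0.0508,0.2712,0.0013,0.0,0.0,0.3375],[-0.0533,0.2848,0.0013,0.0,0.0,0.3543]]]
end cmd [652.  13. 250.] [3.142 0.    0.471]
```

carry_out(
  increments=[
    [[-0.012, -0.008, 0, 0, 0, 0.017], [-0.046, -0.03, 0, 0, 0, 0.068], [-0.104, -0.068, 0, 0, 0, 0.152], [-0.174, -0.113, 0.001, 0, 0, 0.253], [-0.243, -0.158, 0.001, 0, 0, 0.354]],
  ],
  hand=0.55,
  squeeze=30,
)

```text
clock: 2.42
eef_pos: [278.4, 496.6, 252.7]
tcp_rot: [-3.141, 0.0, 2.428]
contact_force: [0.8, -0.1, 0.2]
opening: 0.451
```

```bash
sed -i 's/float(x),4/float(x),3/' plan.py
```

carry_out(
  increments=[
    [[-0.081, -0.017, 0, 0, 0, 0.101], [-0.162, -0.034, 0.001, 0, 0, 0.203], [-0.243, -0.05, 0.001, 0, 0, 0.304], [-0.324, -0.067, 0.002, 0, 0, 0.405], [-0.405, -0.084, 0.002, 0, 0, 0.506]],
  ],
)

```text
clock: 2.83
eef_pos: [379.8, 365.2, 252.2]
tcp_rot: [3.141, 0.0, 1.897]
contact_force: [0.7, -0.1, -0.4]
opening: 0.449
```

carry_out(
  increments=[
    [[-0.078, 0.026, 0, 0, 0, 0.101], [-0.157, 0.053, 0.001, 0, 0, 0.203], [-0.235, 0.079, 0.001, 0, 0, 0.304], [-0.314, 0.106, 0.002, 0, 0, 0.405], [-0.392, 0.132, 0.002, 0, 0, 0.506]],
  ],
)

```text
clock: 3.25
eef_pos: [480.9, 234.1, 251.4]
tcp_rot: [3.141, -0.0, 1.367]
contact_force: [0.9, 0.5, 0.4]
opening: 0.45
```

carry_out(
  increments=[
    [[-0.054, 0.063, 0, 0, 0, 0.101], [-0.109, 0.125, 0.001, 0, 0, 0.203], [-0.163, 0.187, 0.001, 0, 0, 0.304], [-0.217, 0.25, 0.001, 0, 0, 0.405], [-0.272, 0.312, 0.002, 0, 0, 0.506]],
  ],
)

```text
clock: 3.67
eef_pos: [581.9, 102.9, 250.7]
tcp_rot: [3.141, -0.0, 0.837]
contact_force: [-0.3, 0.6, -0.3]
opening: 0.448
```

carry_out(
  increments=[
    [[-0.015, 0.081, 0, 0, 0, 0.101], [-0.031, 0.163, 0.001, 0, 0, 0.203], [-0.043, 0.231, 0.001, 0, 0, 0.287], [-0.051, 0.271, 0.001, 0, 0, 0.338], [-0.053, 0.285, 0.001, 0, 0, 0.354]],
  ],
)

```text
clock: 4.08
eef_pos: [653.3, 10.5, 249.8]
tcp_rot: [3.141, 0.0, 0.467]
contact_force: [0.1, 0.6, 0.3]
opening: 0.45
```

Run:
```python
from plan import *
s=sense(); print(s['eef_pos'],s['tcp_rot'],s['qpos'].round(3),s['contact_force'])
g=cam('scene'); f=cam('top')
u,v,_=w2p(g,s['eef_pos']); print(u,v,w2p(g,s['eef_pos']-[0,0,22]))
u,v=int(u),int(v); save(cv2.resize(g['img'][v-70:v+100,u-100:u+100],None,fx=3.5,fy=3.5,interpolation=cv2.INTER_CUBIC),'a1.png')
P=cloud(g).reshape(-1,3); m=np.hypot(P[:,0]-s['eef_pos'][0],P[:,1]-s['eef_pos'][1])<55; m&=(P[:,2]>150)
print('lowest tool z',np.sort(P[m][:,2])[:40:4].round(1))
h,_=np.histogram(P[m][:,2],bins=np.arange(200,300,5)); print(h)
```

```text
[653.26521743  10.4575843  249.8399583 ] [3.14089179e+00 8.72629065e-06 4.67152719e-01] [ 1.400e-02  4.000e-01  1.572e+00 -1.000e-03  1.169e+00  1.118e+00] [0.09419893 0.63235083 0.34776327]
303.15405956599676 246.97774665051614 (np.float64(303.38756514852366), np.float64(251.14499055967374), np.float64(1352.1025087869157))
lowest tool z [228.9 233.4 236.1 237.1 238.1 239.4 242.3 245.1 247.1 247.6]
[ 0  0  0  0  0  2  5 14  7 18 12 13  8  4 20 45 59 29 16]
```

View pics/a1.png

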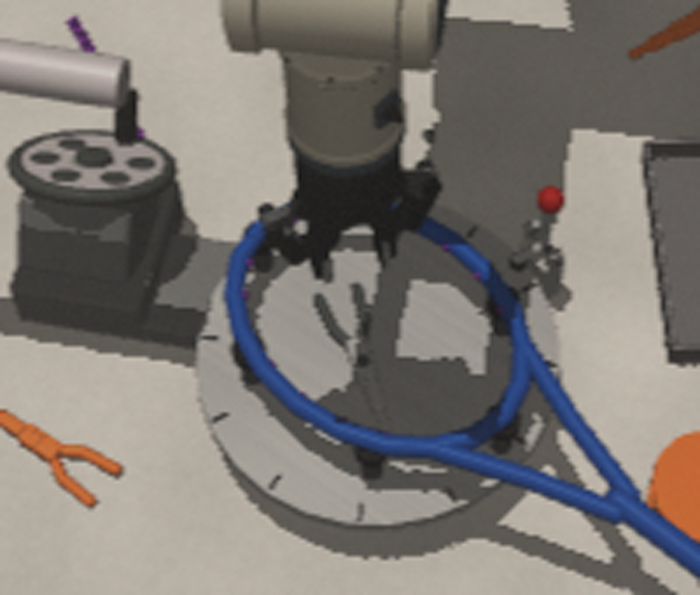

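Run:
```python
from plan import *
s=sense(); store(s['eef_pos'],Ro.from_euler('xyz',s['tcp_rot']))
go(([652.5,13.5,100],down(27)),([652.5,13.5,86],down(27),dict(acc=4)))
```

```text
[[[0.0,0.0,0.009,0.0,0.0,0.0],[0.0,0.0,0.036,0.0,0.0,0.0],[0.0,0.0,0.08,0.0,0.0,0.0],[0.001,-0.001,0.134,0.0,0.0,0.0],[0.001,-0.001,0.187,0.0,0.0,0.0]]]
[[[0.0,0.0,0.054,0.0,0.0,0.0],[0.001,-0.001,0.107,0.0,0.0,0.0],[0.001,-0.001,0.152,0.0,0.0,0.0],[0.001,-0.001,0.179,0.0,0.0,0.0],[0.001,-0.001,0.187,0.0,0.0,0.0]]]
[[[0.0,0.0,0.003,0.0,0.0,0.0],[0.0,0.0,0.012,0.0,0.0,0.0],[0.0,0.0,0.024,0.0,0.0,0.0],[0.0,0.0,0.033,0.0,0.0,0.0],[0.0,0.0,0.035,0.0,0.0,0.0]]]
end cmd [652.5  13.4  86.2] [-3.141  0.     0.472]
```

carry_out(
  increments=[
    [[0, 0, 0.009, 0, 0, 0], [0, 0, 0.036, 0, 0, 0], [0, 0, 0.08, 0, 0, 0], [0.001, -0.001, 0.134, 0, 0, 0], [0.001, -0.001, 0.187, 0, 0, 0]],
  ],
)

```text
clock: 4.6
eef_pos: [651.6, 15.0, 174.1]
tcp_rot: [-3.142, -0.0, 0.475]
contact_force: [-0.1, -0.7, -0.9]
opening: 0.447
```

carry_out(
  increments=[
    [[0, 0, 0.054, 0, 0, 0], [0, -0.001, 0.107, 0, 0, 0], [0.001, -0.001, 0.152, 0, 0, 0], [0.001, -0.001, 0.179, 0, 0, 0], [0.001, -0.001, 0.187, 0, 0, 0]],
  ],
)

```text
clock: 5.02
eef_pos: [650.6, 15.1, 98.0]
tcp_rot: [-3.14, 0.003, 0.474]
contact_force: [0.1, 0.5, 0.4]
opening: 0.451
```

carry_out(
  increments=[
    [[0, 0, 0.003, 0, 0, 0], [0, 0, 0.012, 0, 0, 0], [0, 0, 0.024, 0, 0, 0], [0, 0, 0.033, 0, 0, 0], [0, 0, 0.035, 0, 0, 0]],
  ],
)

```text
clock: 5.43
eef_pos: [652.5, 14.2, 86.3]
tcp_rot: [3.142, -0.0, 0.473]
contact_force: [-0.7, 0.3, 0.5]
opening: 0.452
```

Run:
```python
from plan import *
s=sense(); print(s['eef_pos'],s['tcp_rot'],s['contact_force'])
g=cam('scene'); f=cam('top')
u,v,_=w2p(g,s['eef_pos']); u,v=int(u),int(v)
save(cv2.resize(g['img'][v-70:v+80,u-100:u+100],None,fx=4,fy=4,interpolation=cv2.INTER_CUBIC),'a2.png')
P=cloud(g).reshape(-1,3); m=np.hypot(P[:,0]-s['eef_pos'][0],P[:,1]-s['eef_pos'][1])<40; print(np.sort(P[m][:,2])[:5])
```

```text
[652.47624526  14.1715402   86.33883683] [ 3.14157434e+00 -4.71024096e-05  4.72720809e-01] [-0.73295245  0.28494786  0.5422974 ]
[48.85371704 49.48842671 50.87048382 51.93488576 52.02896652]
```

View pics/a2.png

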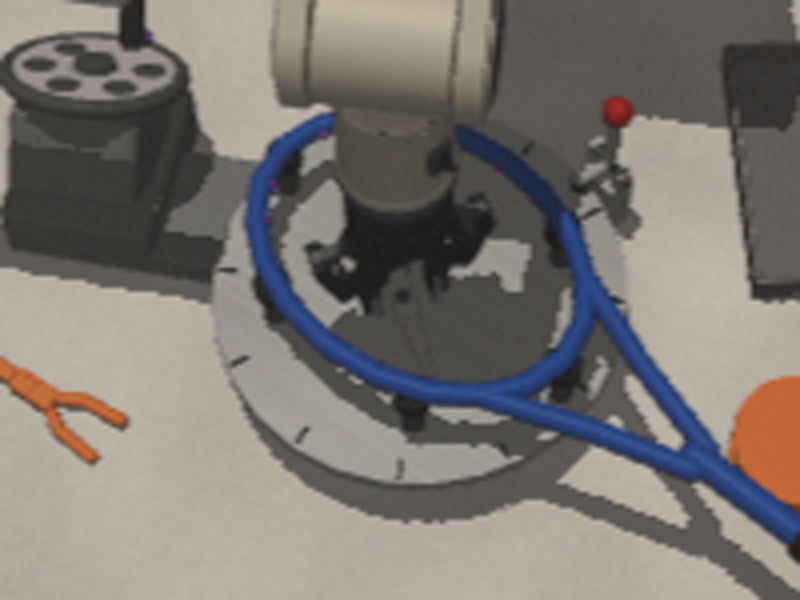

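The fingers straddle the pivot block at (402,296) in the crop. Closing.

carry_out(
  increments=[
    [[0, 0, 0, 0, 0, 0], [0, 0, 0, 0, 0, 0], [0, 0, 0, 0, 0, 0], [0, 0, 0, 0, 0, 0], [0, 0, 0, 0, 0, 0]],
  ],
  hand=1,
  squeeze=50,
)

```text
clock: 5.95
eef_pos: [652.9, 14.2, 87.0]
tcp_rot: [3.141, -0.001, 0.473]
contact_force: [-1.7, -1.0, 5.3]
opening: 0.189
```

carry_out(
  increments=[
    [[0, 0, -0.002, 0, 0, 0], [0, 0, -0.01, 0, 0, 0], [0, 0, -0.02, 0, 0, 0], [0, 0, -0.035, 0, 0, 0], [0, 0, -0.05, 0, 0, 0]],
  ],
)

```text
clock: 6.37
eef_pos: [652.4, 14.2, 106.9]
tcp_rot: [-3.141, 0.0, 0.473]
contact_force: [0.6, -0.7, -1.8]
opening: 0.19
```

Run:
```python
from plan import *
p,R=load(); store(p+[0,0,20],R)
s=sense(); print(s['eef_pos'],s['contact_force'],s['opening'])
g=cam('scene')
u,v,_=w2p(g,s['eef_pos']); u,v=int(u),int(v)
save(cv2.resize(g['img'][v-70:v+80,u-100:u+100],None,fx=4,fy=4,interpolation=cv2.INTER_CUBIC),'a3.png')
```

```text
[652.41564458  14.19806788 106.85394327] [ 0.57660569 -0.73233158 -1.78299227] 0.1898265728452966
```

View pics/a3.png

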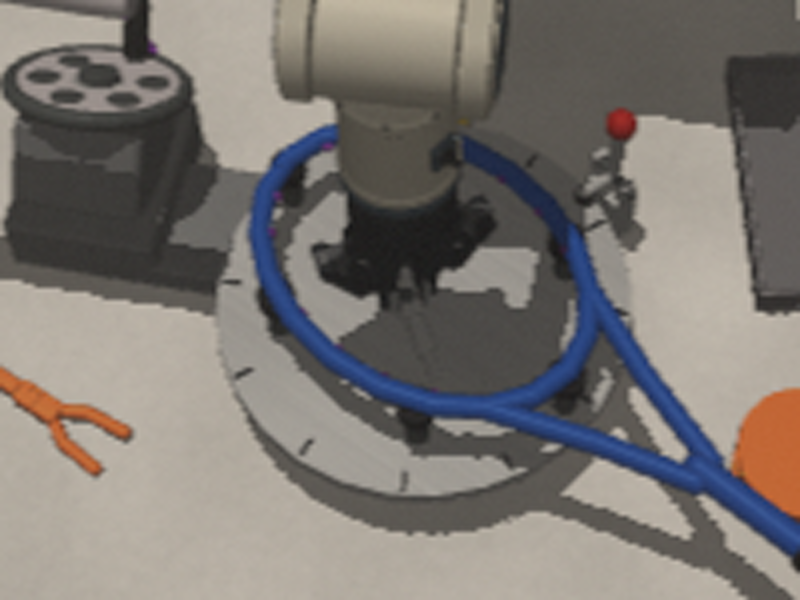

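Run:
```python
from plan import *
go(([652.5,14,225],down(27)),([464.3,315.3,200],down(10.1)),([464.3,315.3,60],None),([464.3,315.3,36],None,dict(acc=5)))
```

```text
[[[0.0,0.0,-0.007,0.0,0.0,0.0],[0.0,0.0,-0.028,0.0,0.0,0.0],[0.0,0.0,-0.064,0.0,0.0,0.0],[0.0,0.0,-0.106,0.0,0.0,0.0],[0.0,-0.001,-0.149,0.0,0.0,0.0]]]
[[[0.0,0.0,-0.042,0.0,0.0,0.0],[0.0,0.0,-0.084,0.0,0.0,0.0],[0.001,0.0,-0.12,0.0,0.0,0.0],[0.001,0.0,-0.141,0.0,0.0,0.0],[0.001,0.0,-0.148,0.0,0.0,0.0]]]
[[[-0.001,-0.013,0.001,0.0,0.0,0.004],[-0.005,-0.05,0.003,0.0,0.0,0.016],[-0.01,-0.111,0.008,0.0,0.0,0.036],[-0.016,-0.185,0.013,0.0,0.0,0.059],[-0.023,-0.258,0.018,0.0,0.0,0.083]]]
[[[-0.013,-0.073,0.005,0.0,0.0,0.023],[-0.025,-0.146,0.011,0.0,0.0,0.047],[-0.038,-0.219,0.016,0.0,0.0,0.07],[-0.051,-0.292,0.021,0.0,0.0,0.093],[-0.064,-0.365,0.026,0.0,0.0,0.117]]]
[[[-0.021,-0.071,0.006,0.0,0.0,0.023],[-0.043,-0.142,0.011,0.0,0.0,0.047],[-0.061,-0.201,0.015,0.0,0.0,0.066],[-0.072,-0.236,0.018,0.0,0.0,0.078],[-0.075,-0.248,0.019,0.0,0.0,0.082]]]
[[[0.0,0.0,0.008,0.0,0.0,0.0],[0.0,0.0,0.033,0.0,0.0,0.0],[0.0,0.0,0.075,0.0,0.0,0.0],[0.0,0.0,0.125,0.0,0.0,0.0],[0.0,0.0,0.175,0.0,0.0,0.0]]]
[[[0.0,0.0,0.05,0.0,0.0,0.0],[0.0,0.0,0.1,0.0,0.0,0.0],[0.0,0.0,0.141,0.0,0.0,0.0],[0.0,0.0,0.166,0.0,0.0,0.0],[0.0,0.0,0.175,0.0,0.0,0.0]]]
[[[0.0,0.0,0.001,0.0,0.0,0.0],[0.0,0.0,0.005,0.0,0.0,0.0],[0.0,0.0,0.011,0.0,0.0,0.0],[0.0,0.0,0.019,0.0,0.0,0.0],[0.0,0.0,0.03,0.0,0.0,0.0]]]
[[[0.0,0.0,0.011,0.0,0.0,0.0],[0.0,0.0,0.019,0.0,0.0,0.0],[0.0,0.0,0.025,0.0,0.0,0.0],[0.0,0.0,0.029,0.0,0.0,0.0],[0.0,0.0,0.03,0.0,0.0,0.0]]]
end cmd [464.3 315.5  35.9] [-3.141  0.     0.176]
```

carry_out(
  increments=[
    [[0, 0, -0.007, 0, 0, 0], [0, 0, -0.028, 0, 0, 0], [0, 0, -0.064, 0, 0, 0], [0, 0, -0.106, 0, 0, 0], [0, -0.001, -0.149, 0, 0, 0]],
  ],
)

```text
clock: 6.83
eef_pos: [652.1, 14.5, 166.9]
tcp_rot: [-3.141, 0.001, 0.473]
contact_force: [0.4, -0.1, 0.2]
opening: 0.198
```

carry_out(
  increments=[
    [[0, 0, -0.042, 0, 0, 0], [0, 0, -0.084, 0, 0, 0], [0.001, 0, -0.12, 0, 0, 0], [0.001, 0, -0.141, 0, 0, 0], [0.001, 0, -0.148, 0, 0, 0]],
  ],
)

```text
clock: 7.25
eef_pos: [653.4, 14.8, 227.3]
tcp_rot: [3.14, -0.002, 0.473]
contact_force: [0.1, 0.5, -2.5]
opening: 0.194
```

carry_out(
  increments=[
    [[-0.001, -0.013, 0.001, 0, 0, 0.004], [-0.005, -0.05, 0.003, 0, 0, 0.016], [-0.01, -0.111, 0.008, 0, 0, 0.036], [-0.016, -0.185, 0.013, 0, 0, 0.059], [-0.023, -0.258, 0.018, 0, 0, 0.083]],
  ],
)

```text
clock: 7.67
eef_pos: [596.0, 103.1, 216.6]
tcp_rot: [-3.141, 0.002, 0.383]
contact_force: [0.3, 0.7, -1.2]
opening: 0.195
```

carry_out(
  increments=[
    [[-0.013, -0.073, 0.005, 0, 0, 0.023], [-0.025, -0.146, 0.011, 0, 0, 0.047], [-0.038, -0.219, 0.016, 0, 0, 0.07], [-0.051, -0.292, 0.021, 0, 0, 0.093], [-0.064, -0.365, 0.026, 0, 0, 0.117]],
  ],
)

```text
clock: 8.08
eef_pos: [517.0, 229.0, 206.4]
tcp_rot: [3.141, 0.002, 0.262]
contact_force: [1.0, 0.8, -1.6]
opening: 0.191
```

carry_out(
  increments=[
    [[-0.021, -0.071, 0.006, 0, 0, 0.023], [-0.043, -0.142, 0.011, 0, 0, 0.047], [-0.061, -0.201, 0.015, 0, 0, 0.066], [-0.072, -0.236, 0.018, 0, 0, 0.078], [-0.075, -0.248, 0.019, 0, 0, 0.082]],
  ],
)

```text
clock: 8.5
eef_pos: [461.8, 317.4, 198.8]
tcp_rot: [3.141, 0.002, 0.179]
contact_force: [-0.8, -0.3, -1.9]
opening: 0.19
```

Run:
```python
from plan import *
s=sense(); print(s['eef_pos'],s['tcp_rot'],s['contact_force'],s['opening'],s['qpos'].round(2))
g=cam('scene')
u,v,_=w2p(g,s['eef_pos']-[0,0,50]); u,v=int(u),int(v)
save(cv2.resize(g['img'][v-70:v+80,u-100:u+100],None,fx=4,fy=4,interpolation=cv2.INTER_CUBIC),'a4.png')
```

```text
[461.82486558 317.44753309 198.75971328] [3.14116212e+00 2.38663290e-03 1.78657433e-01] [-0.81664316 -0.30997827 -1.88697482] 0.1896201651761505 [0.6  0.31 1.82 0.   1.01 1.99]
```

View pics/a4.png

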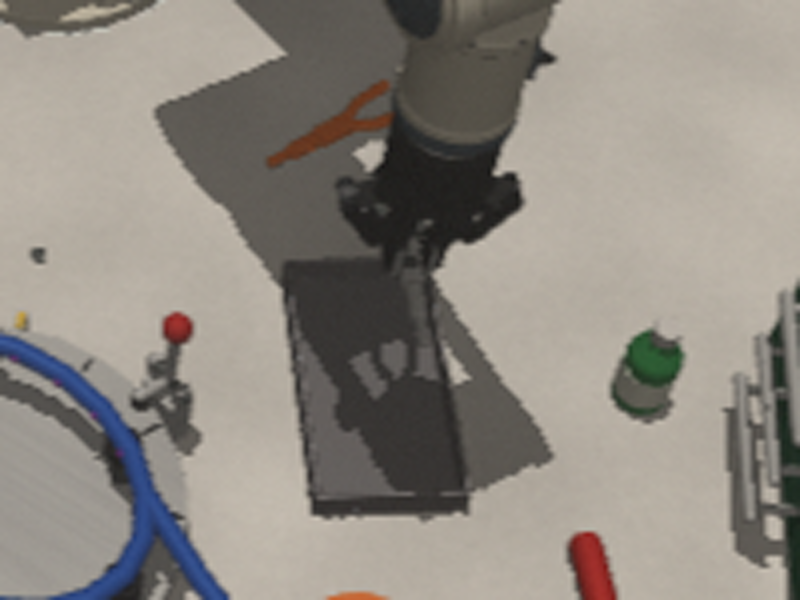

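The gripper hangs over the tray, the pliers are held, and the wrist reads about 1.9 N of weight. Lowering.

carry_out(
  increments=[
    [[0, 0, 0.008, 0, 0, 0], [0, 0, 0.033, 0, 0, 0], [0, 0, 0.075, 0, 0, 0], [0, 0, 0.125, 0, 0, 0], [0, 0, 0.175, 0, 0, 0]],
  ],
)

```text
clock: 8.97
eef_pos: [464.7, 314.8, 128.8]
tcp_rot: [3.141, -0.0, 0.176]
contact_force: [-0.4, 0.3, -1.4]
opening: 0.191
```

carry_out(
  increments=[
    [[0, 0, 0.05, 0, 0, 0], [0, 0, 0.1, 0, 0, 0], [0, 0, 0.141, 0, 0, 0], [0, 0, 0.166, 0, 0, 0], [0, 0, 0.175, 0, 0, 0]],
  ],
)

```text
clock: 9.38
eef_pos: [463.5, 314.4, 57.9]
tcp_rot: [3.14, 0.003, 0.176]
contact_force: [-0.4, -0.0, -1.3]
opening: 0.191
```

carry_out(
  increments=[
    [[0, 0, 0.001, 0, 0, 0], [0, 0, 0.005, 0, 0, 0], [0, 0, 0.011, 0, 0, 0], [0, 0, 0.019, 0, 0, 0], [0, 0, 0.03, 0, 0, 0]],
  ],
)

```text
clock: 9.8
eef_pos: [464.6, 316.4, 48.7]
tcp_rot: [-3.141, -0.002, 0.178]
contact_force: [0.6, 0.4, -1.0]
opening: 0.196
```

carry_out(
  increments=[
    [[0, 0, 0.011, 0, 0, 0], [0, 0, 0.019, 0, 0, 0], [0, 0, 0.025, 0, 0, 0], [0, 0, 0.029, 0, 0, 0], [0, 0, 0.03, 0, 0, 0]],
  ],
)

```text
clock: 10.22
eef_pos: [463.9, 315.9, 35.7]
tcp_rot: [3.141, 0.0, 0.177]
contact_force: [0.5, -0.2, -1.9]
opening: 0.193
```

Run:
```python
from plan import *
s=sense(); print(s['eef_pos'],s['tcp_rot'],s['contact_force'],s['opening'],s['qpos'].round(2))
g=cam('scene')
u,v,_=w2p(g,s['eef_pos']-[0,0,0]); u,v=int(u),int(v)
save(cv2.resize(g['img'][v-70:v+80,u-100:u+100],None,fx=4,fy=4,interpolation=cv2.INTER_CUBIC),'a5.png')
```

```text
[463.94173335 315.94128411  35.70877392] [3.14136385e+00 4.71988223e-04 1.77484025e-01] [ 0.54441381 -0.16352553 -1.90615952] 0.1928863194899864 [ 0.6   0.55  1.91 -0.    0.68  1.99]
```

View pics/a5.png

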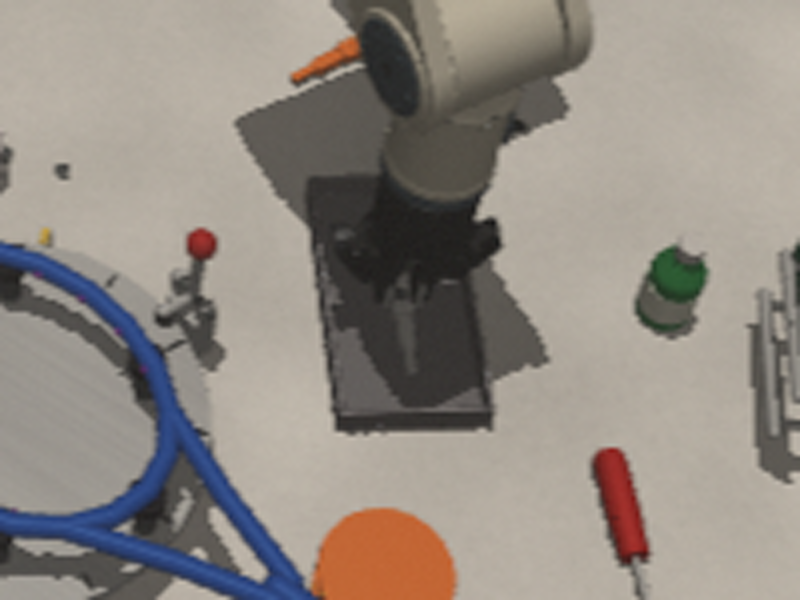

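Pliers are lengthwise in the tray, still slightly above the floor. Lowering gently until it touches.

carry_out(
  increments=[
    [[0, 0, 0.003, 0, 0, 0], [0, 0, 0.006, 0, 0, 0], [0, 0, 0.009, 0, 0, 0], [0, 0, 0.011, 0, 0, 0], [0, 0, 0.012, 0, 0, 0]],
  ],
)

```text
clock: 10.68
eef_pos: [464.1, 316.0, 31.2]
tcp_rot: [3.142, 0.0, 0.177]
contact_force: [0.9, 0.9, -1.0]
opening: 0.193
```

carry_out(
  increments=[
    [[0, 0, 0.002, 0, 0, 0], [0, 0, 0.004, 0, 0, 0], [0, 0, 0.005, 0, 0, 0], [0, 0, 0.005, 0, 0, 0]],
  ],
)

```text
clock: 11.02
eef_pos: [464.1, 316.0, 30.9]
tcp_rot: [3.142, 0.0, 0.177]
contact_force: [-5.3, -4.3, 20.8]
opening: 0.19
```

carry_out(
  increments=[
    [[0, 0, -0.003, 0, 0, 0], [0, 0, -0.003, 0, 0, 0], [0, 0, -0.003, 0, 0, 0], [0, 0, -0.003, 0, 0, 0]],
  ],
  hand=0.6,
)

```text
clock: 11.35
eef_pos: [464.1, 316.1, 30.4]
tcp_rot: [-3.142, -0.0, 0.177]
contact_force: [-0.6, 0.3, 0.2]
opening: 0.403
```

carry_out(
  increments=[
    [[0, 0, -0.01, 0, 0, 0], [0, 0, -0.04, 0, 0, 0], [0, 0, -0.1, 0, 0, 0], [0, 0, -0.18, 0, 0, 0], [0, 0, -0.26, 0, 0, 0]],
  ],
)

```text
clock: 11.77
eef_pos: [463.6, 315.7, 135.9]
tcp_rot: [3.141, 0.001, 0.177]
contact_force: [-0.9, 0.8, -0.2]
opening: 0.4
```

carry_out(
  increments=[
    [[0, 0, -0.08, 0, 0, 0], [0, 0, -0.16, 0, 0, 0], [0, 0, -0.22, 0, 0, 0], [0, 0, -0.25, 0, 0, 0], [0, 0, -0.25, 0, 0, 0]],
  ],
)

```text
clock: 12.18
eef_pos: [465.3, 316.9, 238.0]
tcp_rot: [-3.139, -0.005, 0.177]
contact_force: [1.0, 0.6, 0.4]
opening: 0.401
```

Run:
```python
from plan import *
s=sense(); print(s['eef_pos'],s['tcp_rot'],s['contact_force'],s['opening'],s['qpos'].round(2))
f=cam('top');g=cam('scene')
u,v,_=w2p(g,[470,280,60]); u,v=int(u),int(v)
save(cv2.resize(g['img'][v-70:v+80,u-100:u+100],None,fx=4,fy=4,interpolation=cv2.INTER_CUBIC),'a6.png')
for n in('scene','top'):
  for t in ('pliers','clamp_ball','clamp_pivot'):
    for d in nets.tip_of(t,n): print(n,t,np.round(d['point'],1),round(d['confidence'],2))
Tc=np.array([464.3,315.3]); a=np.radians(10.1)
for n,ff in(('top',f),('scene',g)):
    C=cloud(ff)
    m=(ff['img'][...,0]>110)&(ff['img'][...,1]<60)&(ff['img'][...,2]<60)&(np.linalg.norm(C-[516,158,140],axis=2)<40)
    print(n,'red',m.sum(),C[m].mean(0),C[m].max(0),np.argwhere(m).mean(0))
    # deck circle
    A=C.reshape(-1,3); m=(abs(A[:,2]-60)<4)&(np.hypot(A[:,0]-640,A[:,1]-10)<200)&(A[:,1]>-110)&(A[:,0]>470); h=np.float32(A[m][:,:2]); print('deck',cv2.minEnclosingCircle(h),h.min(0),h.max(0))
```

```text
[465.34997023 316.86148234 237.96010861] [-3.1393394  -0.00510711  0.17733866] [1.00558164 0.61517463 0.39101539] 0.4007591867873316 [ 0.6   0.27  1.79 -0.    1.08  1.99]
scene pliers [209.6 272.7   1.5] 0.72
scene pliers [517.3 148.3  68.6] 0.64
scene pliers [ 735.5 -254.7    1.4] 0.54
scene pliers [463.6 317.    6.1] 0.53
scene clamp_ball [519.1 148.3  69.3] 0.56
scene clamp_ball [517.4 151.6 141.7] 0.48
scene clamp_pivot [518.2 152.   68.8] 0.67
scene clamp_pivot [462.3 316.7   5.4] 0.52
top pliers [ 736.7 -253.8   -1.3] 0.59
top pliers [ 598.5 -162.6  356.3] 0.46
top clamp_ball [510.5 156.4 139.1] 0.44
top clamp_pivot [513.3 153.4  71.1] 0.54
top red 18 [513.01531412 153.98641177 151.09425336] [519.00548738 159.13892923 157.89055056] [194.77777778 265.5       ]
deck ((622.351318359375, 33.38882827758789), 170.46905517578125) [ 475.4615  -109.85119] [789.0753  176.92282]
scene red 28 [519.93328665 154.72722599 146.7935577 ] [526.6777079  163.77961978 154.59731301] [232.03571429 359.89285714]
deck ((627.0885620117188, 33.32282257080078), 169.97645568847656) [ 481.97763 -109.87738] [793.3297 175.4224]
```

View pics/a6.png

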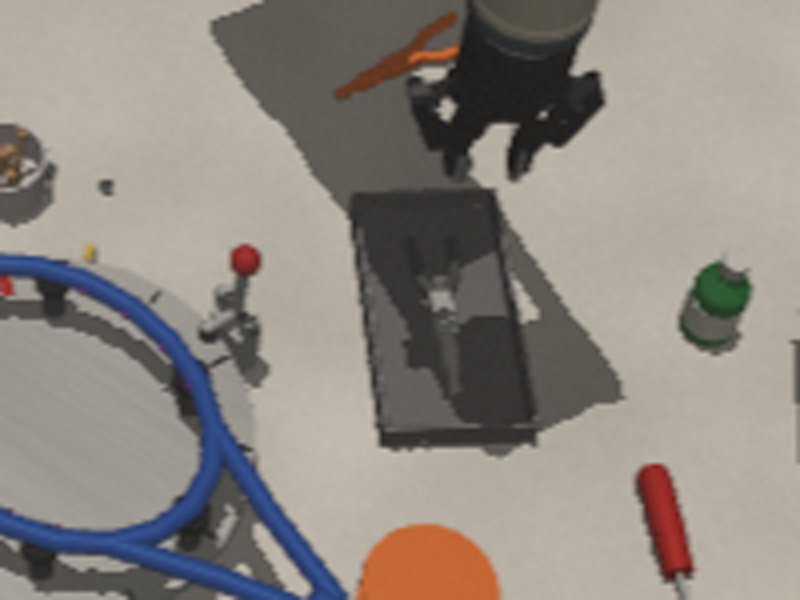

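Run:
```python
from plan import *
from scipy.optimize import least_squares
s=sense();print(s['eef_pos'])
f=cam('top');g=cam('scene')
for n,ff in(('top',f),('scene',g)):
    A=cloud(ff).reshape(-1,3); m=(abs(A[:,2]-60)<3)&(np.hypot(A[:,0]-640,A[:,1]-10)<200)&(A[:,1]>-110)&(A[:,0]>470)&(np.hypot(A[:,0]-516,A[:,1]-153)>35); h=np.float32(A[m][:,:2])
    H=cv2.convexHull(h)[:,0]; H=H[(H[:,1]>-100)]; 
    k=np.hypot(H[:,0]-516,H[:,1]-153)>60; H=H[k]
    r_=least_squares(lambda q:np.hypot(H[:,0]-q[0],H[:,1]-q[1])-q[2],[640,10,165],loss='soft_l1',f_scale=2); print(n,r_.x,len(H),np.abs(r_.fun).mean())
    c=r_.x[:2]; d=np.array([516,154])-c; print('az',np.degrees(np.arctan2(d[1],d[0])),np.hypot(*d))
    for d in nets.tip_of('rim_mark',n)+nets.tip_of('crank_grip',n): print(np.round(d['point'],1),d['confidence'],np.linalg.norm(d['point'][:2]-c))
```

```text
[463.64176924 315.71515812 233.16173186]
top [634.76596566  22.99293674 153.8255602 ] 38 0.4657687789122461
az 132.1942426599535 176.82817994628752
[500.4 -37.2  61.8] 0.91 147.23247726039196
[ 351.  -294.6   -1.5] 0.6 425.89716685066037
[466.1 315.9   2.8] 0.69 337.99815928491057
[ 469.6 -227.7  126.3] 0.64 300.21116691739485
[ 4.445e+02 -4.832e+02  3.000e-01] 0.59 540.7702163498057
scene [641.96240009  24.57332751 151.63479236] 29 1.4227828170819863
az 134.22284844460427 180.60395838974222
[503.5 -33.3  61.5] 0.93 150.0705110106327
[ 468.3 -227.4  127.2] 0.6 306.02154659764454
[ 443.8 -481.3    1.7] 0.5 543.3011690562639
```

Run:
```python
from plan import *
s=sense(); store([464,315.5,233],Ro.from_euler('xyz',s['tcp_rot']))
go(([516,155,225],down(133)),([516,155,144],down(133)))
```

```text
[[[0.0,0.003,0.0,0.0,0.0,-0.016],[0.002,0.013,0.001,0.0,0.0,-0.062],[0.004,0.028,0.001,0.0,0.0,-0.14],[0.006,0.047,0.002,0.0,0.0,-0.233],[0.009,0.066,0.003,0.0,0.0,-0.326]]]
[[[-0.004,0.019,0.001,0.0,0.0,-0.093],[-0.008,0.038,0.002,0.0,0.0,-0.186],[-0.012,0.057,0.003,0.0,0.0,-0.279],[-0.016,0.076,0.004,0.0,0.0,-0.372],[-0.02,0.094,0.005,0.0,0.0,-0.465]]]
[[[-0.012,0.015,0.001,0.0,0.0,-0.093],[-0.024,0.03,0.002,0.0,0.0,-0.186],[-0.037,0.045,0.002,0.0,0.0,-0.279],[-0.049,0.059,0.003,0.0,0.0,-0.372],[-0.061,0.074,0.004,0.0,0.0,-0.465]]]
[[[-0.018,0.008,0.001,0.0,0.0,-0.093],[-0.036,0.015,0.002,0.0,0.0,-0.186],[-0.053,0.022,0.003,0.0,0.0,-0.279],[-0.071,0.029,0.004,0.0,0.0,-0.372],[-0.089,0.037,0.005,0.0,0.0,-0.466]]]
[[[-0.019,-0.002,0.001,0.0,0.0,-0.093],[-0.038,-0.004,0.002,0.0,0.0,-0.186],[-0.054,-0.005,0.002,0.0,0.0,-0.263],[-0.063,-0.006,0.003,0.0,0.0,-0.31],[-0.066,-0.007,0.003,0.0,0.0,-0.325]]]
[[[-0.001,0.0,0.005,0.0,0.0,0.0],[-0.001,0.0,0.019,0.0,0.0,0.0],[-0.001,0.0,0.043,0.0,0.0,0.0],[-0.001,0.0,0.072,0.0,0.0,0.0],[-0.001,0.0,0.101,0.0,0.0,0.0]]]
[[[0.0,0.0,0.029,0.0,0.0,0.0],[0.0,0.0,0.058,0.0,0.0,0.0],[0.0,0.0,0.082,0.0,0.0,0.0],[0.0,0.0,0.097,0.0,0.0,0.0],[0.0,0.0,0.102,0.0,0.0,0.0]]]
end cmd [516.  154.8 143.8] [-3.141 -0.     2.321]
```

carry_out(
  increments=[
    [[0, 0.003, 0, 0, 0, -0.016], [0.002, 0.013, 0.001, 0, 0, -0.062], [0.004, 0.028, 0.001, 0, 0, -0.14], [0.006, 0.047, 0.002, 0, 0, -0.233], [0.009, 0.066, 0.003, 0, 0, -0.326]],
  ],
  hand=0.4,
)

```text
clock: 13.3
eef_pos: [472.3, 290.4, 233.3]
tcp_rot: [3.142, -0.0, 0.525]
contact_force: [0.6, 0.1, -0.1]
opening: 0.601
```

carry_out(
  increments=[
    [[-0.004, 0.019, 0.001, 0, 0, -0.093], [-0.008, 0.038, 0.002, 0, 0, -0.186], [-0.012, 0.057, 0.003, 0, 0, -0.279], [-0.016, 0.076, 0.004, 0, 0, -0.372], [-0.02, 0.094, 0.005, 0, 0, -0.465]],
  ],
)

```text
clock: 13.72
eef_pos: [484.2, 253.6, 231.4]
tcp_rot: [3.141, -0.0, 1.011]
contact_force: [-0.1, 0.1, -1.2]
opening: 0.601
```

carry_out(
  increments=[
    [[-0.012, 0.015, 0.001, 0, 0, -0.093], [-0.024, 0.03, 0.002, 0, 0, -0.186], [-0.037, 0.045, 0.002, 0, 0, -0.279], [-0.049, 0.059, 0.003, 0, 0, -0.372], [-0.061, 0.074, 0.004, 0, 0, -0.465]],
  ],
)

```text
clock: 14.13
eef_pos: [496.0, 217.2, 229.8]
tcp_rot: [3.141, -0.0, 1.498]
contact_force: [-0.6, -0.1, 0.3]
opening: 0.603
```

carry_out(
  increments=[
    [[-0.018, 0.008, 0.001, 0, 0, -0.093], [-0.036, 0.015, 0.002, 0, 0, -0.186], [-0.053, 0.022, 0.003, 0, 0, -0.279], [-0.071, 0.029, 0.004, 0, 0, -0.372], [-0.089, 0.037, 0.005, 0, 0, -0.466]],
  ],
)

```text
clock: 14.55
eef_pos: [508.0, 180.5, 227.8]
tcp_rot: [3.141, 0.0, 1.986]
contact_force: [-0.2, 0.3, -0.7]
opening: 0.602
```

carry_out(
  increments=[
    [[-0.019, -0.002, 0.001, 0, 0, -0.093], [-0.038, -0.004, 0.002, 0, 0, -0.186], [-0.054, -0.005, 0.002, 0, 0, -0.263], [-0.063, -0.006, 0.003, 0, 0, -0.31], [-0.066, -0.007, 0.003, 0, 0, -0.325]],
  ],
)

```text
clock: 14.97
eef_pos: [516.1, 155.1, 226.5]
tcp_rot: [3.142, 0.0, 2.324]
contact_force: [0.0, 0.3, -0.4]
opening: 0.598
```

Run:
```python
from plan import *
g=cam('scene');s=sense(); print(s['eef_pos'],s['tcp_rot'],s['contact_force'],s['opening'],s['qpos'].round(2))
u,v,_=w2p(g,[516,155,140]); u,v=int(u),int(v)
save(cv2.resize(g['img'][v-70:v+60,u-80:u+80],None,fx=4.5,fy=4.5,interpolation=cv2.INTER_CUBIC),'b1.png')
```

```text
[515.95121929 155.16767998 226.53021352] [-3.14159073e+00  1.47526827e-04  2.32252460e+00] [-0.723118  -0.1350664 -0.0724554] 0.5985611429213603 [ 0.29  0.25  1.85 -0.    1.05 -0.46]
```

View pics/b1.png

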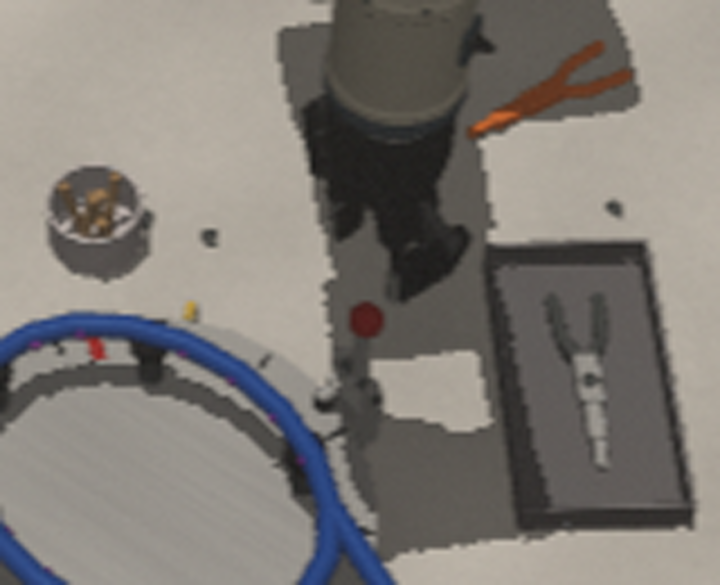

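Pliers lie flat in the tray at about (592,380) in the crop; the ball at (367,320) sits below the open jaws. Descending.

carry_out(
  increments=[
    [[0, 0, 0.005, 0, 0, 0], [0, 0, 0.02, 0, 0, 0], [0, 0, 0.044, 0, 0, 0], [0, 0, 0.073, 0, 0, 0], [0, 0, 0.103, 0, 0, 0]],
  ],
)

```text
clock: 15.43
eef_pos: [515.6, 155.8, 183.9]
tcp_rot: [-3.141, -0.0, 2.321]
contact_force: [-0.2, 0.2, -0.2]
opening: 0.602
```

carry_out(
  increments=[
    [[0, 0, 0.03, 0, 0, 0], [0, 0, 0.059, 0, 0, 0], [0, 0, 0.083, 0, 0, 0], [0, 0, 0.099, 0, 0, 0], [0, 0, 0.104, 0, 0, 0]],
  ],
)

```text
clock: 15.85
eef_pos: [515.2, 155.5, 142.1]
tcp_rot: [-3.14, -0.001, 2.321]
contact_force: [0.2, 0.4, 0.3]
opening: 0.6
```

Run:
```python
from plan import *
g=cam('scene');s=sense(); print(s['eef_pos'],s['tcp_rot'],s['contact_force'],s['opening'],s['qpos'].round(2))
u,v,_=w2p(g,[516,155,140]); u,v=int(u),int(v)
save(cv2.resize(g['img'][v-50:v+50,u-60:u+60],None,fx=6,fy=6,interpolation=cv2.INTER_CUBIC),'b2.png')
```

```text
[515.3552704  155.50481126 142.51705111] [-3.14011117e+00 -7.25132656e-04  2.32100453e+00] [-0.20355241 -0.17592308 -0.4665319 ] 0.5988572677642353 [ 0.29  0.36  1.91 -0.    0.87 -0.46]
```

View pics/b2.png

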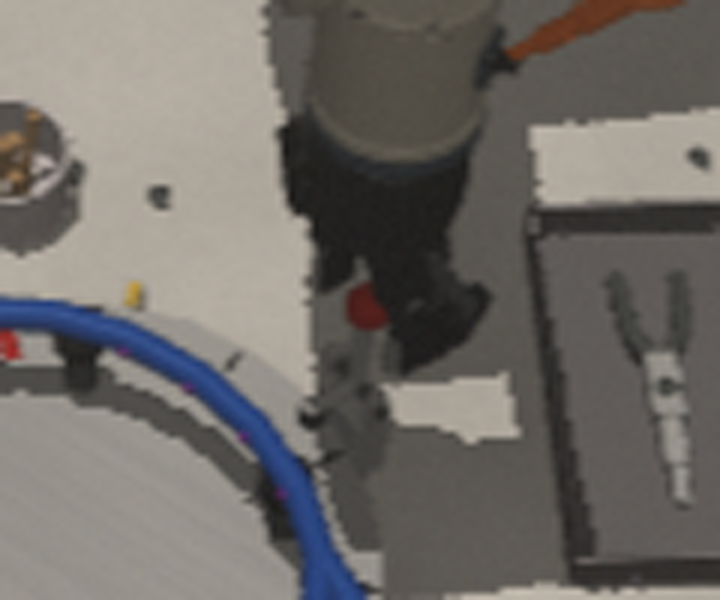

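The ball (365,305) lies between the jaws. Closing on it.

carry_out(
  increments=[
    [[0, 0, 0, 0, 0, 0], [0, 0, 0, 0, 0, 0], [0, 0, 0, 0, 0, 0], [0, 0, 0, 0, 0, 0], [0, 0, 0, 0, 0, 0]],
  ],
  hand=1,
  squeeze=25,
)

```text
clock: 16.32
eef_pos: [515.7, 155.3, 144.3]
tcp_rot: [-3.141, 0.0, 2.321]
contact_force: [-3.9, -4.4, 5.5]
opening: 0.259
```

Run:
```python
from plan import *
s=sense(); print(s['eef_pos'],s['tcp_rot'],s['contact_force'],s['opening'])
p=np.array([515.8,155.2,143.2]);R=Ro.from_euler('xyz',s['tcp_rot']); store(p,R)
o=np.array([np.cos(np.radians(133)),np.sin(np.radians(133)),0]); th0=0.04
z=np.array([0,0,1.]); c=p-70*(o*np.sin(th0)+z*np.cos(th0))
N=15; t=np.arange(1,N+1)/N; sm=t-np.sin(2*np.pi*t)/(2*np.pi)*.7
emit([(c+70*(o*np.sin(a)+z*np.cos(a)),R) for a in th0+(1.02-th0)*sm])
```

```text
[515.68034518 155.28689638 144.3338087 ] [-3.14120434e+00  2.78976896e-04  2.32109948e+00] [-3.91737153 -4.3813165   5.53608772] 0.2593341220619447
[[[0.004,0.0,0.0,0.0,0.0,0.0],[0.009,0.0,0.001,0.0,0.0,0.0],[0.016,0.0,0.001,0.0,0.0,0.0],[0.027,0.0,0.003,0.0,0.0,0.0],[0.04,0.0,0.006,0.0,0.0,0.0]]]
[[[0.016,0.0,0.006,0.0,0.0,0.0],[0.033,0.0,0.013,0.0,0.0,0.0],[0.05,0.0,0.023,0.0,0.0,0.0],[0.065,0.0,0.034,0.0,0.0,0.0],[0.077,0.0,0.045,0.0,0.0,0.0]]]
[[[0.009,0.0,0.011,0.0,0.0,0.0],[0.016,0.0,0.019,0.0,0.0,0.0],[0.02,0.0,0.025,0.0,0.0,0.0],[0.023,0.0,0.029,0.0,0.0,0.0],[0.025,0.0,0.032,0.0,0.0,0.0]]]
end cmd [477.1 196.7 110. ] [-3.141  0.     2.321]
```

carry_out(
  increments=[
    [[0.004, 0, 0, 0, 0, 0], [0.009, 0, 0.001, 0, 0, 0], [0.016, 0, 0.001, 0, 0, 0], [0.027, 0, 0.003, 0, 0, 0], [0.04, 0, 0.006, 0, 0, 0]],
  ],
)

```text
clock: 16.73
eef_pos: [505.0, 166.8, 141.8]
tcp_rot: [-3.141, 0.001, 2.321]
contact_force: [-0.7, -5.9, 0.8]
opening: 0.255
```

carry_out(
  increments=[
    [[0.016, 0, 0.006, 0, 0, 0], [0.033, 0, 0.013, 0, 0, 0], [0.05, 0, 0.023, 0, 0, 0], [0.065, 0, 0.034, 0, 0, 0], [0.077, 0, 0.045, 0, 0, 0]],
  ],
)

```text
clock: 17.15
eef_pos: [483.4, 190.2, 123.2]
tcp_rot: [-3.141, -0.0, 2.321]
contact_force: [-3.9, -3.8, 3.8]
opening: 0.26
```

carry_out(
  increments=[
    [[0.009, 0, 0.011, 0, 0, 0], [0.016, 0, 0.019, 0, 0, 0], [0.02, 0, 0.025, 0, 0, 0], [0.023, 0, 0.029, 0, 0, 0], [0.025, 0, 0.032, 0, 0, 0]],
  ],
)

```text
clock: 17.57
eef_pos: [476.8, 197.3, 110.2]
tcp_rot: [-3.141, -0.0, 2.321]
contact_force: [-5.6, -2.2, 5.6]
opening: 0.26
```

Run:
```python
from plan import *
g=cam('scene');s=sense(); print(s['eef_pos'],s['tcp_rot'],s['contact_force'],s['opening'],s['qpos'].round(2))
u,v,_=w2p(g,[490,180,110]); u,v=int(u),int(v)
save(cv2.resize(g['img'][v-50:v+50,u-60:u+60],None,fx=6,fy=6,interpolation=cv2.INTER_CUBIC),'b3.png')
```

```text
[476.7428598  197.2922955  110.09353968] [-3.14102080e+00 -4.51763623e-04  2.32094071e+00] [-5.1702401  -0.0713848   1.69558906] 0.25883663414139746 [ 0.39  0.38  1.98  0.    0.78 -0.36]
```

View pics/b3.png

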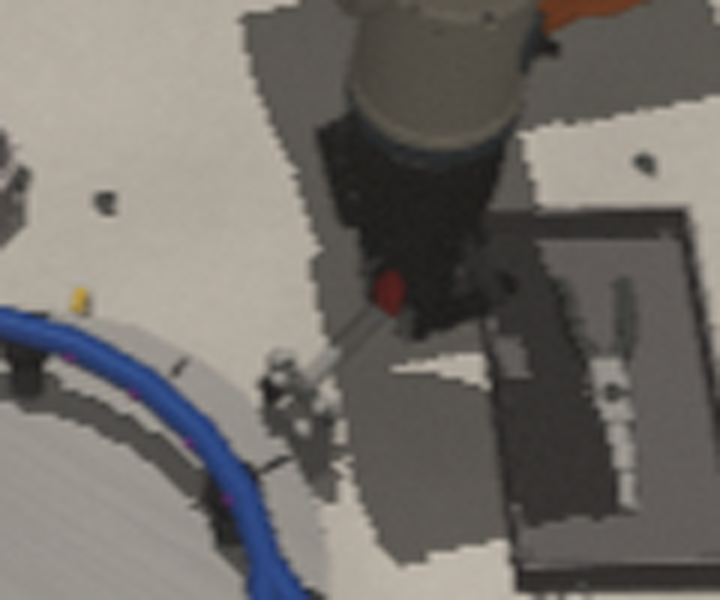

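carry_out(
  increments=[
    [[0, 0, 0, 0, 0, 0], [0, 0, 0, 0, 0, 0], [0, 0, 0, 0, 0, 0], [0, 0, 0, 0, 0, 0]],
  ],
  hand=0.4,
)

```text
clock: 17.95
eef_pos: [477.8, 197.4, 110.7]
tcp_rot: [3.14, 0.0, 2.321]
contact_force: [-0.0, -0.4, 0.4]
opening: 0.6
```

carry_out(
  increments=[
    [[0, 0, -0.01, 0, 0, 0], [0, 0, -0.05, 0, 0, 0], [0, 0, -0.13, 0, 0, 0], [0, 0, -0.22, 0, 0, 0], [0, 0, -0.31, 0, 0, 0]],
  ],
)

```text
clock: 18.37
eef_pos: [476.8, 197.0, 235.9]
tcp_rot: [-3.141, -0.0, 2.321]
contact_force: [0.8, 0.6, -0.0]
opening: 0.601
```

Run:
```python
from plan import *
g=cam('scene');f=cam('top');s=sense(); print(s['eef_pos'],s['tcp_rot'],s['contact_force'],s['opening'])
save(cv2.resize(f['img'][140:220,350:450],None,fx=7,fy=7,interpolation=cv2.INTER_CUBIC),'w_top.png')
save(cv2.resize(g['img'][185:255,190:290],None,fx=7,fy=7,interpolation=cv2.INTER_CUBIC),'w_scene.png')
u,v,_=w2p(g,[490,180,110]); u,v=int(u),int(v)
save(cv2.resize(g['img'][v-50:v+50,u-60:u+60],None,fx=5,fy=5,interpolation=cv2.INTER_CUBIC),'b4.png')
for n in('scene','top'):
  for t in ('wheel_hub','crank_grip','clamp_ball','clamp_pivot','rim_mark'):
    for d in nets.tip_of(t,n)[:2]: print(n,t,np.round(d['point'],1),round(d['confidence'],2))
```

```text
[480.32721926 198.43787897 240.54606937] [3.13203186 0.00360822 2.32091098] [-0.126213    0.66479864 -0.34980391] 0.5990717039508577
scene wheel_hub [ 530.  -243.1  133.4] 0.61
scene crank_grip [ 472.3 -229.1  126.5] 0.78
scene clamp_ball [483.  193.7 106.3] 0.41
scene clamp_pivot [ 468.2 -227.2  127.4] 0.65
scene clamp_pivot [519.7 152.5  70.9] 0.44
scene rim_mark [502.6 -31.8  57.7] 0.94
top wheel_hub [ 525.8 -241.2  132.1] 0.68
top crank_grip [ 473.3 -226.9  129.2] 0.72
top clamp_pivot [512.7 153.7  70.6] 0.6
top rim_mark [499.8 -35.2  59.6] 0.71
```

View pics/w_top.png

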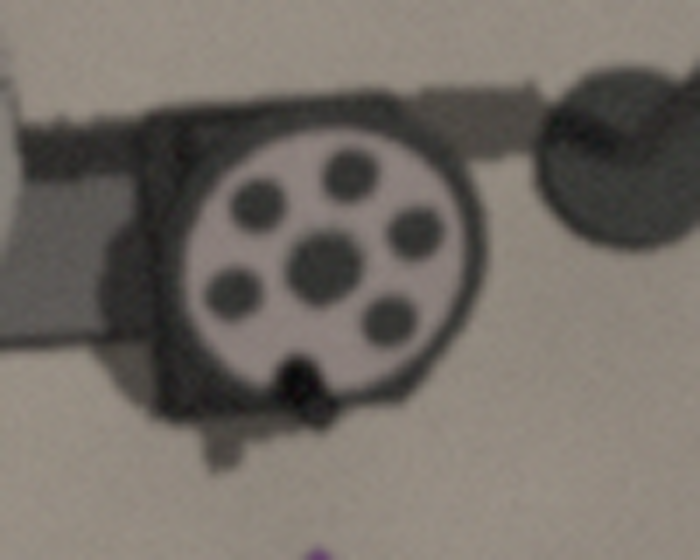

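View pics/w_scene.png

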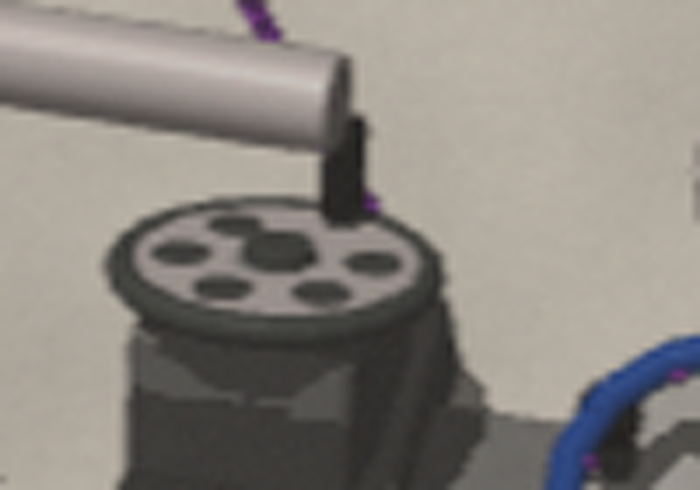

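View pics/b4.png

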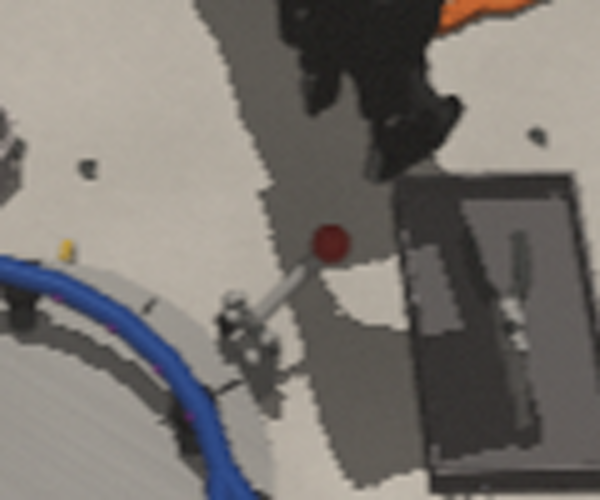

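```bash
cat > wheel.py <<'E'
from plan import *
n=np.array([-.578,.0155,.816]); n/=np.linalg.norm(n)
E
python3 - <<'E'
from wheel import *
f=cam('top');g=cam('scene')
T=lambda x,y:(350+(x+.5)/7-.5,140+(y+.5)/7-.5); S=lambda x,y:(190+(x+.5)/7-.5,185+(y+.5)/7-.5)
def ray(f,u,v):
    R=np.asarray(f['R']); d=R.T@np.array([(u-f['cx'])/f['f'],(v-f['cy'])/f['f'],1]); return -R.T@f['t'],d/np.linalg.norm(d)
def tri(a,b):
    (o1,d1),(o2,d2)=a,b; A=np.c_[d1,-d2]; k=np.linalg.lstsq(A,o2-o1,rcond=None)[0]; p,q=o1+k[0]*d1,o2+k[1]*d2; return (p+q)/2,np.linalg.norm(p-q)
hub,e=tri(ray(f,*T(324,262.5)),ray(g,*S(278,258.5))); print('hub',hub,e)
opp,e=tri(ray(f,*T(350,173)),ray(g,*S(222,288))); print('opp',opp,e)
# match others: top order
for a,b in [((258,205),(322,293)),((233,292),(373,263)),((390,321),(237,225)),((415,232),(180,253))]:
    X,e=tri(ray(f,*T(*a)),ray(g,*S(*b))); w=X-hub; print(X.round(1),round(e,1),np.linalg.norm(w).round(1),'n',round(w@n,1))
w=hub-opp; print(np.linalg.norm(w),w@n); u=w-n*(w@n);u/=np.linalg.norm(u); print('u',u)
for h in (hub,np.array([528.7,-242.6,133])): print('grip', h+30*n+50*u)
G=np.array([470.5,-227.7,127.]); d=G-hub; print('net grip rel: n',d@n,'u',d@u,'t',d@np.cross(n,u))
E
```

```text
hub [ 525.51345938 -242.48103637  125.41870857] 1.5043711900898702
opp [ 557.90205408 -254.82230252  148.70984406] 1.051929268032359
[ 550.3 -214.5  142.1] 1.6 40.9 n -0.3
[ 518.5 -202.4  120. ] 1.1 41.0 n 0.2
[ 499.9 -270.6  107.8] 2.2 41.9 n 0.0
[ 532.8 -282.7  131.8] 0.7 41.4 n 0.4
41.758890173830274 -0.0936607545997705
u [-0.7769078   0.29557176 -0.5559241 ]
grip [ 469.32963213 -227.23749009  122.10029743]
grip [ 472.51617275 -227.35645372  129.68158886]
net grip rel: n 33.31421708209777 u 46.23016445370213 t -0.6285432976890367
```

Run:
```python
from wheel import *
from scipy.optimize import least_squares
f=cam('top');g=cam('scene')
for nm,ff in(('top',f),('scene',g)):
    C=cloud(ff); A=C.reshape(-1,3); h0=np.array([527.5,-242.5,131])
    w=A-h0; hgt=w@n; ip=w-np.outer(hgt,n); rr=np.linalg.norm(ip,axis=1)
    face=(rr<60)&(abs(hgt)<8); print(nm,'face h',np.percentile(hgt[face],[10,50,90]).round(2))
    m=(abs(hgt-np.median(hgt[face]))<5)&(rr<95)
    X=A[m]; h=hgt[m]; e1=np.cross(n,[0,0,1]);e1/=np.linalg.norm(e1);e2=np.cross(n,e1)
    if e2[2]<0: e2=-e2
    q=np.c_[(X-h0)@e1,(X-h0)@e2]
    # farthest per angle bin
    a=np.degrees(np.arctan2(q[:,1],q[:,0])); R_=np.hypot(q[:,0],q[:,1])
    B=[];
    for k in range(-180,180,12):
        s=(a>=k)&(a<k+12)
        if s.sum()>3:
            i=np.argsort(R_[s])[-2]; B.append(q[s][i])
    B=np.array(B); 
    r_=least_squares(lambda z:np.hypot(B[:,0]-z[0],B[:,1]-z[1])-z[2],[0,0,73],loss='soft_l1',f_scale=2)
    c=h0+r_.x[0]*e1+r_.x[1]*e2+n*np.median(h); print('e1',e1.round(2),'fit',r_.x.round(2),'centre',c.round(1)); print(np.hypot(B[:,0],B[:,1]).round(0).tolist())
    img=ff['img'].astype(int)
    M=(img.max(2)<45)
    w=C-h0; hg=w@n; ip=w-hg[...,None]*n; M&=(hg>8)&(hg<70)&(np.linalg.norm(ip,axis=2)<75)
    u=ip[M]; print('grip pts',M.sum(), 'h',np.percentile(hg[M],[5,50,95]).round(1),'e1',np.percentile(u@e1,[5,50,95]).round(1),'e2',np.percentile(u@e2,[5,50,95]).round(1))
```

```text
top face h [-1.99  1.15  4.67]
e1 [ 0.03  1.   -0.  ] fit [ 0.36 -1.16 70.88] centre [ 525.8 -242.1  131.4]
[71.0, 70.0, 72.0, 71.0, 72.0, 72.0, 72.0, 60.0, 73.0, 71.0, 73.0, 73.0, 72.0, 70.0, 71.0, 73.0, 71.0, 71.0, 70.0, 69.0, 70.0, 70.0, 69.0, 70.0, 70.0, 70.0, 70.0, 70.0, 70.0, 71.0]
grip pts 43 h [17.4 43.6 54.7] e1 [11.5 18.8 24.1] e2 [-51.9 -45.4 -40.6]
scene face h [-4.12 -2.16  2.74]
e1 [ 0.03  1.   -0.  ] fit [ 1.92  3.26 69.21] centre [ 531.6 -240.7  131. ]
[65.0, 63.0, 68.0, 64.0, 72.0, 67.0, 69.0, 62.0, 48.0, 68.0, 67.0, 68.0, 70.0, 70.0, 71.0, 71.0, 73.0, 71.0, 73.0, 73.0, 74.0, 72.0, 72.0, 71.0, 72.0, 70.0, 71.0, 70.0, 70.0, 67.0]
grip pts 46 h [ 9.8 24.  41.3] e1 [12.2 18.8 23.7] e2 [-49.3 -43.3 -35. ]
```

```bash
cat >> wheel.py <<'E'
h0=np.array([527.5,-242.3,131.5])
e1=np.cross(n,[0,0,1]);e1/=np.linalg.norm(e1);e2=np.cross(n,e1)
if e2[2]<0: e2=-e2
u0=14.5*e1-47.9*e2; u0/=np.linalg.norm(u0)
Y=e2; Z=-n; X=np.cross(Y,Z); RW=Ro.from_matrix(np.c_[X,Y,Z])
E
python3 - <<'E'
from wheel import *
s=sense(); print(s['eef_pos'],s['tcp_rot'],RW.as_euler('xyz'),s['qpos'].round(2))
store(s['eef_pos'],Ro.from_euler('xyz',s['tcp_rot']))
pre=h0+140*n+50*u0
go((pre+[0,0,30],RW));
E
```

```text
[477.10286642 197.15852466 234.25244047] [-3.14122946e+00 -1.31692634e-04  2.32099589e+00] [2.52512617 0.         1.54398614] [ 0.39  0.2   1.88 -0.    1.05 -0.36]
[[[-0.009,-0.012,0.0,-0.008,-0.003,0.01],[-0.036,-0.047,-0.002,-0.031,-0.013,0.04],[-0.082,-0.106,-0.004,-0.07,-0.029,0.09],[-0.136,-0.176,-0.007,-0.116,-0.048,0.15],[-0.191,-0.247,-0.01,-0.163,-0.067,0.209]]]
[[[-0.068,-0.055,-0.009,-0.046,-0.019,0.06],[-0.137,-0.111,-0.019,-0.093,-0.038,0.12],[-0.206,-0.167,-0.028,-0.14,-0.057,0.18],[-0.275,-0.223,-0.037,-0.186,-0.076,0.24],[-0.344,-0.279,-0.047,-0.233,-0.095,0.3]]]
[[[-0.083,-0.029,-0.012,-0.046,-0.019,0.059],[-0.166,-0.058,-0.024,-0.093,-0.038,0.119],[-0.236,-0.082,-0.034,-0.132,-0.054,0.169],[-0.277,-0.096,-0.04,-0.155,-0.063,0.199],[-0.291,-0.101,-0.042,-0.163,-0.067,0.209]]]
end cmd [ 408.  -224.5  248. ] [2.525 0.    1.544]
```

carry_out(
  increments=[
    [[-0.009, -0.012, 0, -0.008, -0.003, 0.01], [-0.036, -0.047, -0.002, -0.031, -0.013, 0.04], [-0.082, -0.106, -0.004, -0.07, -0.029, 0.09], [-0.136, -0.176, -0.007, -0.116, -0.048, 0.15], [-0.191, -0.247, -0.01, -0.163, -0.067, 0.209]],
  ],
)

```text
clock: 19.58
eef_pos: [456.6, 72.8, 238.5]
tcp_rot: [2.962, 0.052, 2.095]
contact_force: [0.5, -0.1, 0.1]
opening: 0.599
```

carry_out(
  increments=[
    [[-0.068, -0.055, -0.009, -0.046, -0.019, 0.06], [-0.137, -0.111, -0.019, -0.093, -0.038, 0.12], [-0.206, -0.167, -0.028, -0.14, -0.057, 0.18], [-0.275, -0.223, -0.037, -0.186, -0.076, 0.24], [-0.344, -0.279, -0.047, -0.233, -0.095, 0.3]],
  ],
)

```text
clock: 20.0
eef_pos: [427.3, -103.6, 244.9]
tcp_rot: [2.698, 0.052, 1.764]
contact_force: [1.1, 0.6, 0.0]
opening: 0.596
```

carry_out(
  increments=[
    [[-0.083, -0.029, -0.012, -0.046, -0.019, 0.059], [-0.166, -0.058, -0.024, -0.093, -0.038, 0.119], [-0.236, -0.082, -0.034, -0.132, -0.054, 0.169], [-0.277, -0.096, -0.04, -0.155, -0.063, 0.199], [-0.291, -0.101, -0.042, -0.163, -0.067, 0.209]],
  ],
)

```text
clock: 20.42
eef_pos: [406.9, -227.2, 248.2]
tcp_rot: [2.523, 0.001, 1.538]
contact_force: [-0.5, 0.3, 0.3]
opening: 0.599
```

Run:
```python
from wheel import *
g=cam('scene');f=cam('top');s=sense(); print(s['eef_pos'],s['tcp_rot'],s['qpos'].round(2))
for n_,ff,nm in((0,g,'c1s.png'),(1,f,'c1t.png')):
    u,v,_=w2p(ff,[480,-230,150]); u,v=int(u),int(v)
    save(cv2.resize(ff['img'][v-60:v+60,u-80:u+80],None,fx=4.5,fy=4.5,interpolation=cv2.INTER_CUBIC),nm)
store(s['eef_pos'],Ro.from_euler('xyz',s['tcp_rot']))
go((h0+90*n+50*u0,RW),(h0+38*n+50*u0,RW));
```

```text
[ 407.24416375 -225.27866318  247.8628822 ] [ 2.52507926e+00 -1.54821105e-04  1.54096262e+00] [-0.79 -0.07  2.31  0.8   0.58 -1.37]
[[[0.0,-0.001,0.004,0.0,0.0,0.0],[0.0,-0.004,0.018,0.0,0.0,0.0],[0.0,-0.009,0.04,0.0,0.0,-0.001],[0.001,-0.015,0.067,0.0,0.001,-0.001],[0.001,-0.021,0.093,0.0,0.001,-0.001]]]
[[[0.0,-0.006,0.027,0.0,0.0,-0.001],[0.0,-0.012,0.054,0.0,0.0,-0.001],[0.001,-0.017,0.076,0.0,0.0,-0.001],[0.001,-0.02,0.089,0.0,0.001,-0.001],[0.001,-0.021,0.094,0.0,0.001,-0.001]]]
[[[0.0,0.0,0.01,0.0,0.0,0.0],[0.0,0.0,0.041,0.0,0.0,0.0],[0.0,0.0,0.088,0.0,0.0,0.0],[0.0,0.0,0.119,0.0,0.0,0.0],[0.0,0.0,0.13,0.0,0.0,0.0]]]
end cmd [ 466.9 -226.1  134.7] [ 2.525e+00 -1.000e-03  1.544e+00]
```

View pics/c1s.png

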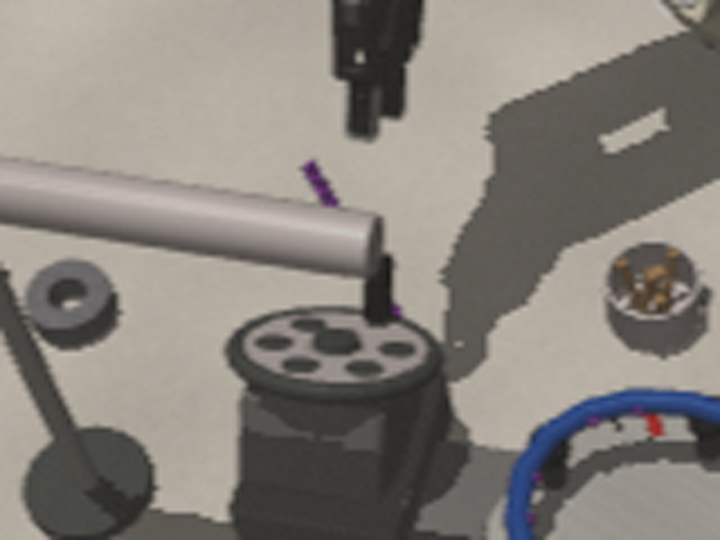

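View pics/c1t.png

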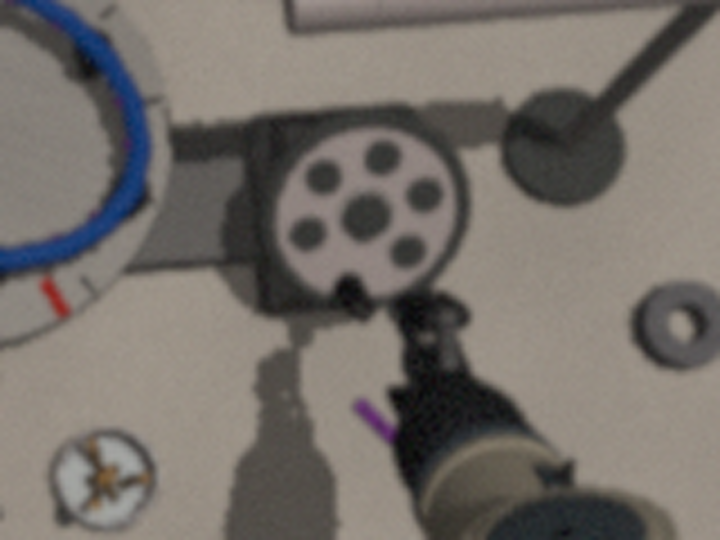

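carry_out(
  increments=[
    [[0, -0.001, 0.004, 0, 0, 0], [0, -0.004, 0.018, 0, 0, 0], [0, -0.009, 0.04, 0, 0, -0.001], [0.001, -0.015, 0.067, 0, 0.001, -0.001], [0.001, -0.021, 0.093, 0, 0.001, -0.001]],
  ],
)

```text
clock: 20.93
eef_pos: [423.5, -223.1, 212.4]
tcp_rot: [2.525, 0.0, 1.548]
contact_force: [0.4, -0.4, -0.2]
opening: 0.6
```

carry_out(
  increments=[
    [[0, -0.006, 0.027, 0, 0, -0.001], [0, -0.012, 0.054, 0, 0, -0.001], [0.001, -0.017, 0.076, 0, 0, -0.001], [0.001, -0.02, 0.089, 0, 0.001, -0.001], [0.001, -0.021, 0.094, 0, 0.001, -0.001]],
  ],
)

```text
clock: 21.35
eef_pos: [438.1, -222.7, 176.1]
tcp_rot: [2.526, -0.001, 1.55]
contact_force: [0.3, -0.3, 1.1]
opening: 0.599
```

Run:
```python
from wheel import *
g=cam('scene');f=cam('top');s=sense(); print(s['eef_pos'],s['tcp_rot'],s['qpos'].round(2),h0+90*n+50*u0)
for n_,ff,nm in((0,g,'c2s.png'),(1,f,'c2t.png')):
    u,v,_=w2p(ff,[480,-230,150]); u,v=int(u),int(v)
    save(cv2.resize(ff['img'][v-45:v+45,u-60:u+60],None,fx=6,fy=6,interpolation=cv2.INTER_CUBIC),nm)
```

```text
[ 438.02440679 -223.16745352  176.82435048] [ 2.52549844e+00 -1.00573299e-03  1.54904041e+00] [-0.72  0.12  2.34  1.13  0.42 -1.69] [ 436.84055578 -225.37710836  177.26549915]
```

View pics/c2s.png

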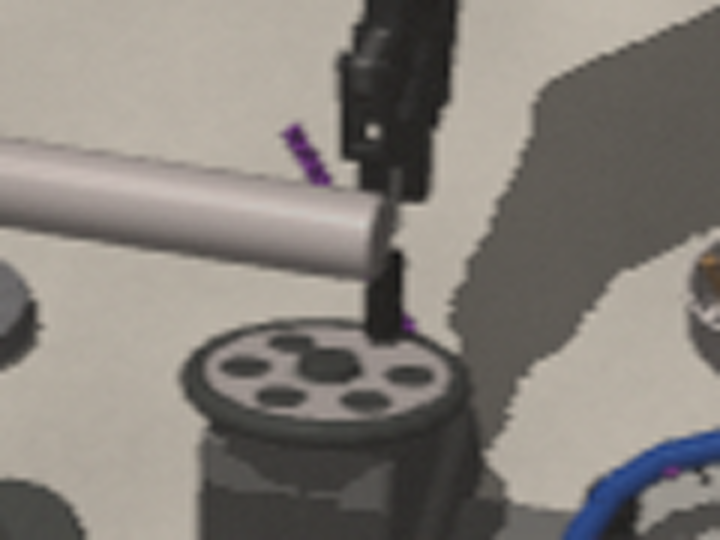

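View pics/c2t.png

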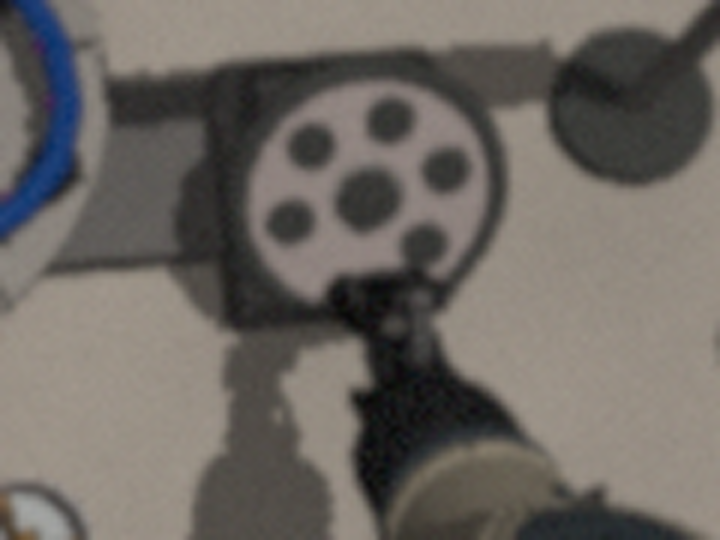

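Run:
```python
from wheel import *
s=sense(); print(s['eef_pos'],s['tcp_rot'],s['qpos'].round(2))
store(s['eef_pos'],Ro.from_euler('xyz',s['tcp_rot']))
go((h0+38*n+50*u0,RW,dict(vm=12)));
```

```text
[ 438.02440679 -223.16745352  176.82435048] [ 2.52549844e+00 -1.00573299e-03  1.54904041e+00] [-0.72  0.12  2.34  1.13  0.42 -1.69]
[[[0.0,0.0,0.003,0.0,0.0,0.0],[-0.001,0.0,0.012,0.0,0.0,0.0],[-0.001,0.0,0.027,0.0,-0.001,0.001],[-0.002,-0.001,0.046,0.0,-0.001,0.001],[-0.003,-0.001,0.064,0.0,-0.002,0.002]]]
[[[-0.001,0.0,0.018,0.0,0.0,0.0],[-0.002,0.0,0.036,0.0,-0.001,0.001],[-0.002,0.0,0.051,0.0,-0.001,0.001],[-0.003,-0.001,0.06,0.0,-0.001,0.001],[-0.003,-0.001,0.063,0.0,-0.002,0.001]]]
end cmd [ 466.7 -226.2  134.9] [2.526e+00 1.000e-03 1.544e+00]
```

carry_out(
  increments=[
    [[0, 0, 0.003, 0, 0, 0], [-0.001, 0, 0.012, 0, 0, 0], [-0.001, 0, 0.027, 0, -0.001, 0.001], [-0.002, -0.001, 0.046, 0, -0.001, 0.001], [-0.003, -0.001, 0.064, 0, -0.002, 0.002]],
  ],
)

```text
clock: 21.87
eef_pos: [452.5, -226.2, 156.4]
tcp_rot: [2.524, 0.001, 1.544]
contact_force: [-0.1, 0.3, 0.7]
opening: 0.602
```

carry_out(
  increments=[
    [[-0.001, 0, 0.018, 0, 0, 0], [-0.002, 0, 0.036, 0, -0.001, 0.001], [-0.002, 0, 0.051, 0, -0.001, 0.001], [-0.003, -0.001, 0.06, 0, -0.001, 0.001], [-0.003, -0.001, 0.063, 0, -0.002, 0.001]],
  ],
)

```text
clock: 22.28
eef_pos: [466.5, -227.6, 135.2]
tcp_rot: [2.525, 0.001, 1.542]
contact_force: [-0.2, 1.1, 1.2]
opening: 0.602
```

Run:
```python
from wheel import *
g=cam('scene');s=sense(); print(s['eef_pos'],s['tcp_rot'],s['contact_force'],s['qpos'].round(2),h0+38*n+50*u0)
for n_,ff,nm in((0,g,'c3s.png'),):
    u,v,_=w2p(ff,[480,-230,150]); u,v=int(u),int(v)
    save(cv2.resize(ff['img'][v-45:v+45,u-60:u+60],None,fx=6,fy=6,interpolation=cv2.INTER_CUBIC),nm)
```

```text
[ 466.45489505 -227.57243474  135.22444897] [2.52468290e+00 1.19228899e-03 1.54163179e+00] [-0.38963209 -0.25136328  0.23373587] [-0.67  0.25  2.32  1.43  0.36 -1.97] [ 466.89384735 -226.18303573  134.83732282]
```

View pics/c3s.png

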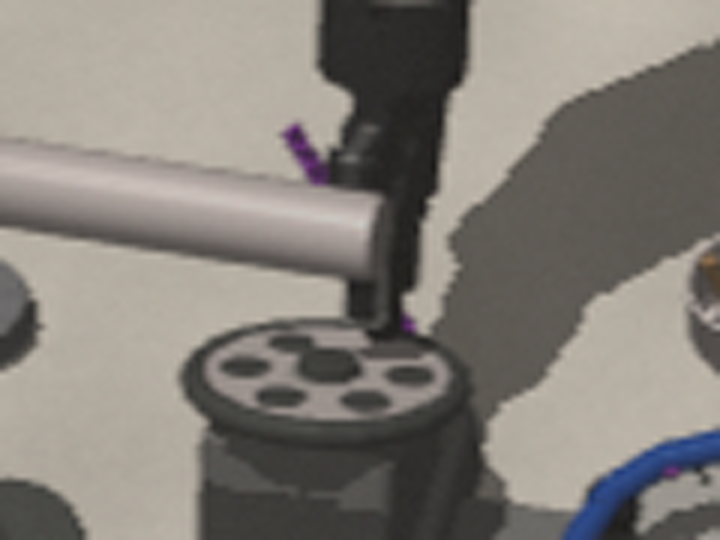

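```bash
cat > kin.py <<'E'
from wheel import *
from scipy.optimize import least_squares
D=[([1.2306,.3536,1.6342,0,1.1552,-.002],(206.99,589.25,252.58)),([.014,.400,1.572,-.001,1.169,1.118],(653.3,10.5,249.8)),
([.60,.55,1.91,0,.68,1.99],(463.94,315.94,35.7)),([.6,.27,1.79,0,1.08,1.99],(465.3,316.9,238)),([.29,.36,1.91,0,.87,-.46],(515.36,155.5,142.5)),([.39,.38,1.98,0,.78,-.36],(476.7,197.3,110.1)),
([-.79,-.07,2.31,.8,.58,-1.37],(407.2,-225.3,247.9)),([-.72,.12,2.34,1.13,.42,-1.69],(438,-223.2,176.8)),([-.67,.25,2.32,1.43,.36,-1.97],(466.45,-227.6,135.2))]
E_=Ro.from_euler
def fk(q,P):
    a,d,L1,bx,L2,L6,ax=P
    R1=E_('z',q[0]);R2=R1*E_('y',q[1]);R3=R2*E_('y',q[2]);R5=R3*E_('z',q[3])*E_('y',q[4]); R6=R5*E_('z',q[5]+SG)
    return R1.apply([a,0,d])+R2.apply([ax,0,L1])+R3.apply([bx,0,L2])+R6.apply([0,0,L6]),R6
SG=0
P0=least_squares(lambda P:np.concatenate([fk(q,P)[0]-p for q,p in D]),[50,300,400,0,400,200,0]).x
E
python3 - <<'E'
from kin import *
import kin
print(P0.round(1)); 
for q,p in D: print((fk(q,P0)[0]-p).round(1))
s=sense(); q=s['qpos']; R=fk(q,P0)[1]; T=Ro.from_euler('xyz',s['tcp_rot']); print((R.inv()*T).as_rotvec(), fk(q,P0)[0]-s['eef_pos'])
off=(R.inv()*T)
Rt=RW; qq=q.copy(); 
for k in range(0,25):
    a=np.radians(15*k); u=Ro.from_rotvec(-n*a).apply(u0); tgt=h0+38*n+50*u
    f=lambda x:np.r_[(fk(x,P0)[0]-tgt)/100,(Rt.inv()*(fk(x,P0)[1]*off)).as_rotvec()]
    qq=least_squares(f,qq).x; print(15*k,qq.round(2))
E
```

```text
[ -6.4 306.1 568.3  61.5 499.5 326.3   3.2]
[ 1.5 -0.3  0.7]
[ 0.5 -1.6  0.5]
[-1.1  0.7  0.2]
[-2.5 -0.3 -0.4]
[ 2.1 -1.1 -0.6]
[ 0.6 -1.1 -1.6]
[-1.1 -2.2  0.1]
[-1.3  0.2 -0.7]
[2.  1.7 1.8]
[-2.46629547e-16  8.86324933e-17  1.57079633e+00] [-0.01814641  0.58763243  0.88470635]
0 [-0.67  0.25  2.32  1.43  0.36 -1.97]
15 [-0.64  0.24  2.33  1.44  0.34 -1.95]
30 [-0.6   0.23  2.32  1.42  0.32 -1.89]
45 [-0.57  0.22  2.31  1.37  0.31 -1.82]
60 [-0.55  0.21  2.3   1.3   0.3  -1.73]
75 [-0.53  0.2   2.28  1.22  0.3  -1.63]
90 [-0.52  0.2   2.25  1.14  0.31 -1.54]
105 [-0.52  0.2   2.23  1.07  0.32 -1.47]
120 [-0.53  0.21  2.2   1.02  0.33 -1.42]
135 [-0.54  0.21  2.18  0.98  0.35 -1.39]
150 [-0.57  0.22  2.16  0.96  0.37 -1.38]
165 [-0.59  0.23  2.14  0.96  0.39 -1.39]
180 [-0.62  0.24  2.13  0.96  0.4  -1.42]
195 [-0.64  0.25  2.13  0.98  0.42 -1.46]
210 [-0.67  0.26  2.13  1.    0.43 -1.51]
225 [-0.7   0.27  2.14  1.03  0.43 -1.57]
240 [-0.72  0.27  2.15  1.07  0.43 -1.63]
255 [-0.74  0.28  2.17  1.12  0.43 -1.69]
270 [-0.75  0.28  2.19  1.16  0.43 -1.76]
285 [-0.76  0.28  2.22  1.22  0.42 -1.82]
300 [-0.76  0.28  2.24  1.27  0.42 -1.87]
315 [-0.75  0.28  2.27  1.32  0.4  -1.92]
330 [-0.73  0.27  2.29  1.37  0.39 -1.96]
345 [-0.7   0.26  2.31  1.41  0.38 -1.98]
360 [-0.67  0.25  2.32  1.43  0.36 -1.97]
```

carry_out(
  increments=[
    [[0, 0, 0, 0, 0, 0], [0, 0, 0, 0, 0, 0], [0, 0, 0, 0, 0, 0], [0, 0, 0, 0, 0, 0], [0, 0, 0, 0, 0, 0]],
  ],
  hand=1,
  squeeze=30,
)

```text
clock: 22.75
eef_pos: [465.3, -227.1, 135.2]
tcp_rot: [2.526, 0.001, 1.542]
contact_force: [-7.9, 1.1, 3.7]
opening: 0.222
```

Run:
```python
from wheel import *
s=sense(); F=s['contact_force']; d=s['eef_pos']-h0; print(s['eef_pos'],s['opening']*85,'F e1,e2,n',F@e1,F@e2,F@n,'rel e1,e2,n',d@e1,d@e2,d@n,s['clock'])
```

```text
[ 465.25041784 -227.07843318  135.24258323] 18.896388374580688 F e1,e2,n 0.907631997356431 -4.314814809994455 7.537087352278088 rel e1,e2,n 13.547373830138845 -48.941967054863916 39.26660194645979 22.75
```

```bash
cat > spin.py <<'E'
from wheel import *
import sys
def rel(degs,base,c_shift=np.zeros(3)):
    return [(base+50*(Ro.from_rotvec(-n*np.radians(a)).apply(u0)-u0)+c_shift,RW) for a in degs]
def rep(a=None):
    s=sense(); F=s['contact_force']; d=s['eef_pos']-h0
    print('t',s['clock'],'F e1,e2,n',round(F@e1,1),round(F@e2,1),round(F@n,1),'rel',(d@e1).round(1),(d@e2).round(1),(d@n).round(1),'op',round(s['opening']*85,1),'ang',np.degrees(np.arctan2((d@e1),(d@e2))).round(1),s['qpos'].round(2))
E
python3 - <<'E'
from spin import *
s=sense(); p=np.array(s['eef_pos'])-0.4*e2+1.0*n*0; R=Ro.from_euler('xyz',s['tcp_rot'])
store(s['eef_pos'],R); base=s['eef_pos']+1.5*n; json.dump(list(base),open('base.json','w'))
emit(rel([2,8,17,29,41],base))
emit(rel([53,65,77,89,101],base))
E
```

```text
[[[0.004,0.001,-0.004,0.0,0.002,-0.001],[0.016,0.006,-0.004,0.0,0.002,-0.001],[0.033,0.016,-0.004,0.0,0.002,-0.001],[0.053,0.032,-0.004,0.0,0.002,-0.001],[0.07,0.053,-0.004,0.0,0.002,-0.001]]]
end cmd [ 482.4 -199.6  148.8] [ 2.526 -0.     1.544]
[[[0.011,0.023,0.0,0.0,0.0,0.0],[0.018,0.049,0.0,0.0,0.0,0.0],[0.019,0.075,0.0,0.0,0.0,0.0],[0.014,0.101,0.0,0.0,0.0,0.0],[0.004,0.125,0.0,0.0,0.0,0.0]]]
end cmd [ 523.3 -199.1  177.7] [ 2.526 -0.     1.544]
```

carry_out(
  increments=[
    [[0.004, 0.001, -0.004, 0, 0.002, -0.001], [0.016, 0.006, -0.004, 0, 0.002, -0.001], [0.033, 0.016, -0.004, 0, 0.002, -0.001], [0.053, 0.032, -0.004, 0, 0.002, -0.001], [0.07, 0.053, -0.004, 0, 0.002, -0.001]],
  ],
)

```text
clock: 23.17
eef_pos: [483.2, -199.6, 148.1]
tcp_rot: [2.527, -0.001, 1.543]
contact_force: [17.6, -4.3, -24.4]
opening: 0.225
```

Run:
```python
from spin import *
rep()
g=cam('scene')
u,v,_=w2p(g,[520,-200,150]); u,v=int(u),int(v)
save(cv2.resize(g['img'][v-60:v+60,u-80:u+80],None,fx=4.5,fy=4.5,interpolation=cv2.INTER_CUBIC),'d1.png')
```

```text
t 23.1667 F e1,e2,n -3.8 0.3 -30.1 rel 41.5 -27.5 39.8 op 19.1 ang 123.5 [-0.58  0.22  2.32  1.36  0.32 -1.82]
```

View pics/d1.png

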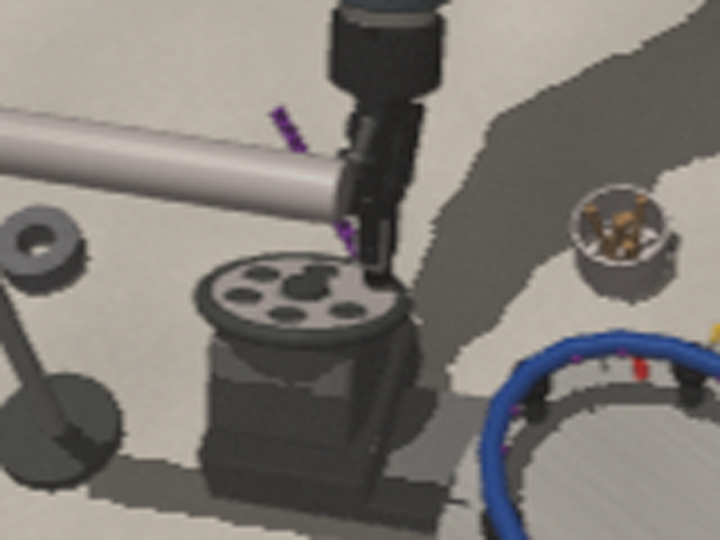

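Run:
```python
from spin import *
b=np.array(json.load(open('base.json')))
store(b+50*(Ro.from_rotvec(-n*np.radians(41)).apply(u0)-u0),RW)
base=b-1.4*n; json.dump(list(base),open('base.json','w'))
emit(rel([53,65,77,89,101],base)); emit(rel([113,125,137,149,161],base))
```

```text
[[[0.012,0.023,0.004,0.0,0.0,0.0],[0.018,0.049,0.003,0.0,0.0,0.0],[0.019,0.075,0.003,0.0,0.0,0.0],[0.014,0.101,0.003,0.0,0.0,0.0],[0.005,0.125,0.003,0.0,0.0,0.0]]]
end cmd [ 524.  -198.8  176.7] [2.525 0.    1.544]
[[[-0.015,0.022,0.0,0.0,0.0,0.0],[-0.034,0.04,0.001,0.0,0.0,0.0],[-0.056,0.054,0.001,0.0,0.0,0.0],[-0.08,0.063,0.001,0.0,0.0,0.0],[-0.106,0.066,0.0,0.0,0.0,0.0]]]
end cmd [ 544.4 -241.8  191.9] [2.525 0.    1.544]
```

carry_out(
  increments=[
    [[0.012, 0.023, 0.004, 0, 0, 0], [0.018, 0.049, 0.003, 0, 0, 0], [0.019, 0.075, 0.003, 0, 0, 0], [0.014, 0.101, 0.003, 0, 0, 0], [0.005, 0.125, 0.003, 0, 0, 0]],
  ],
)

```text
clock: 23.63
eef_pos: [524.9, -199.6, 177.1]
tcp_rot: [2.525, 0.002, 1.543]
contact_force: [-2.9, -8.6, -7.9]
opening: 0.224
```

```bash
python3 -c "
from spin import *
rep()"
```

```text
t 23.6333 F e1,e2,n -8.7 -6.8 -4.9 rel 42.6 23.3 39.3 op 19.0 ang 61.3 [-0.52  0.2   2.23  1.07  0.32 -1.47]
```

carry_out(
  increments=[
    [[-0.015, 0.022, 0, 0, 0, 0], [-0.034, 0.04, 0.001, 0, 0, 0], [-0.056, 0.054, 0.001, 0, 0, 0], [-0.08, 0.063, 0.001, 0, 0, 0], [-0.106, 0.066, 0, 0, 0, 0]],
  ],
)

```text
clock: 24.05
eef_pos: [544.4, -241.8, 191.9]
tcp_rot: [2.526, -0.001, 1.545]
contact_force: [-0.9, 1.3, -7.1]
opening: 0.222
```

```bash
python3 -c "
from spin import *
rep()
b=np.array(json.load(open('base.json')))
for k in range(161,401,60): emit(rel([k+12,k+24,k+36,k+48,k+60],b))
"
```

```text
t 24.05 F e1,e2,n 1.3 -4.9 -5.3 rel 0.9 48.7 39.5 op 18.9 ang 1.1 [-0.59  0.22  2.14  0.95  0.39 -1.38]
[[[-0.026,-0.001,0.0,0.0,0.0,0.0],[-0.051,-0.008,0.0,0.0,0.0,0.0],[-0.074,-0.021,0.0,0.0,0.0,0.0],[-0.095,-0.037,0.0,0.0,0.0,0.0],[-0.111,-0.058,0.0,0.0,0.0,0.0]]]
end cmd [ 524.3 -285.6  178.5] [2.525 0.    1.544]
[[[-0.011,-0.023,0.0,0.0,0.0,0.0],[-0.018,-0.049,0.0,0.0,0.0,0.0],[-0.019,-0.075,0.0,0.0,0.0,0.0],[-0.014,-0.101,0.0,0.0,0.0,0.0],[-0.004,-0.125,0.0,0.0,0.0,0.0]]]
end cmd [ 483.4 -286.1  149.6] [2.525 0.    1.544]
[[[0.014,-0.022,0.001,0.0,0.0,0.0],[0.033,-0.04,0.001,0.0,0.0,0.0],[0.055,-0.054,0.001,0.0,0.0,0.0],[0.08,-0.063,0.001,0.0,0.0,0.0],[0.105,-0.066,0.001,0.0,0.0,0.0]]]
end cmd [ 463.3 -243.6  134. ] [2.525 0.    1.544]
[[[0.027,0.001,0.0,0.0,0.0,0.0],[0.052,0.009,0.0,0.0,0.0,0.0],[0.075,0.021,0.0,0.0,0.0,0.0],[0.095,0.037,0.0,0.0,0.0,0.0],[0.111,0.058,0.0,0.0,0.0,0.0]]]
end cmd [ 483.4 -199.7  147.4] [2.525 0.    1.544]
```

Tracking is clean with small forces, so I'm continuing.

carry_out(
  increments=[
    [[-0.026, -0.001, 0, 0, 0, 0], [-0.051, -0.008, 0, 0, 0, 0], [-0.074, -0.021, 0, 0, 0, 0], [-0.095, -0.037, 0, 0, 0, 0], [-0.111, -0.058, 0, 0, 0, 0]],
  ],
)

```text
clock: 24.47
eef_pos: [524.5, -285.6, 178.9]
tcp_rot: [2.524, -0.001, 1.545]
contact_force: [-9.3, 6.9, 7.6]
opening: 0.223
```

carry_out(
  increments=[
    [[-0.011, -0.023, 0, 0, 0, 0], [-0.018, -0.049, 0, 0, 0, 0], [-0.019, -0.075, 0, 0, 0, 0], [-0.014, -0.101, 0, 0, 0, 0], [-0.004, -0.125, 0, 0, 0, 0]],
  ],
)

```text
clock: 24.88
eef_pos: [484.5, -287.6, 150.9]
tcp_rot: [2.522, 0.002, 1.543]
contact_force: [-4.2, 0.7, 11.2]
opening: 0.225
```

carry_out(
  increments=[
    [[0.014, -0.022, 0.001, 0, 0, 0], [0.033, -0.04, 0.001, 0, 0, 0], [0.055, -0.054, 0.001, 0, 0, 0], [0.08, -0.063, 0.001, 0, 0, 0], [0.105, -0.066, 0.001, 0, 0, 0]],
  ],
)

```text
clock: 25.3
eef_pos: [462.7, -244.8, 134.3]
tcp_rot: [2.525, 0.002, 1.541]
contact_force: [-16.4, -0.7, 15.4]
opening: 0.221
```

Run:
```python
from spin import *
rep()
g=cam('scene');save(g['img'],'d2.png')
```

```text
t 25.3 F e1,e2,n -1.1 -4.5 22.0 rel -4.2 -51.2 39.7 op 18.8 ang -175.3 [-0.71  0.26  2.31  1.39  0.38 -1.97]
```

View pics/d2.png

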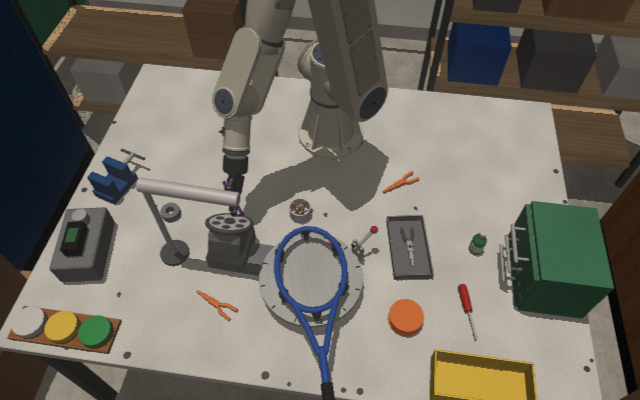

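Run:
```python
from spin import *
b=np.array(json.load(open('base.json')))
store(rel([341],b)[0][0],RW); b=b+.8*n; json.dump(list(b),open('base.json','w'))
for k in range(341,641,60): emit(rel([k+12,k+24,k+36,k+48,k+60],b))
```

```text
[[[0.026,0.002,-0.002,0.0,0.0,0.0],[0.051,0.009,-0.002,0.0,0.0,0.0],[0.074,0.021,-0.002,0.0,0.0,0.0],[0.094,0.038,-0.002,0.0,0.0,0.0],[0.111,0.058,-0.002,0.0,0.0,0.0]]]
end cmd [ 482.7 -199.5  148.2] [2.525 0.    1.544]
[[[0.011,0.024,0.0,0.0,0.0,0.0],[0.017,0.049,0.0,0.0,0.0,0.0],[0.018,0.075,0.0,0.0,0.0,0.0],[0.014,0.101,0.0,0.0,0.0,0.0],[0.004,0.125,0.0,0.0,0.0,0.0]]]
end cmd [ 523.5 -199.   177.1] [2.525 0.    1.544]
[[[-0.014,0.022,0.0,0.0,0.0,0.0],[-0.033,0.04,0.0,0.0,0.0,0.0],[-0.055,0.054,0.0,0.0,0.0,0.0],[-0.08,0.063,0.0,0.0,0.0,0.0],[-0.106,0.067,0.0,0.0,0.0,0.0]]]
end cmd [ 544.2 -242.   192.6] [2.525 0.    1.544]
[[[-0.026,-0.002,0.0,0.0,0.0,0.0],[-0.051,-0.009,0.0,0.0,0.0,0.0],[-0.074,-0.021,0.0,0.0,0.0,0.0],[-0.094,-0.038,0.0,0.0,0.0,0.0],[-0.11,-0.059,0.0,0.0,0.0,0.0]]]
end cmd [ 523.8 -285.4  178.9] [2.525 0.    1.544]
[[[-0.012,-0.023,0.0,0.0,0.0,0.0],[-0.018,-0.048,0.0,0.0,0.0,0.0],[-0.019,-0.074,0.0,0.0,0.0,0.0],[-0.015,-0.1,0.0,0.0,0.0,0.0],[-0.005,-0.124,0.0,0.0,0.0,0.0]]]
end cmd [ 483.3 -286.4  150.3] [2.525 0.    1.544]
```

carry_out(
  increments=[
    [[0.026, 0.002, -0.002, 0, 0, 0], [0.051, 0.009, -0.002, 0, 0, 0], [0.074, 0.021, -0.002, 0, 0, 0], [0.094, 0.038, -0.002, 0, 0, 0], [0.111, 0.058, -0.002, 0, 0, 0]],
  ],
)

```text
clock: 25.77
eef_pos: [483.4, -199.6, 148.0]
tcp_rot: [2.526, -0.0, 1.543]
contact_force: [2.0, -2.1, -5.3]
opening: 0.219
```

carry_out(
  increments=[
    [[0.011, 0.024, 0, 0, 0, 0], [0.017, 0.049, 0, 0, 0, 0], [0.018, 0.075, 0, 0, 0, 0], [0.014, 0.101, 0, 0, 0, 0], [0.004, 0.125, 0, 0, 0, 0]],
  ],
)

```text
clock: 26.18
eef_pos: [525.0, -199.8, 177.2]
tcp_rot: [2.525, 0.001, 1.543]
contact_force: [2.4, -4.7, -11.4]
opening: 0.224
```

carry_out(
  increments=[
    [[-0.014, 0.022, 0, 0, 0, 0], [-0.033, 0.04, 0, 0, 0, 0], [-0.055, 0.054, 0, 0, 0, 0], [-0.08, 0.063, 0, 0, 0, 0], [-0.106, 0.067, 0, 0, 0, 0]],
  ],
)

```text
clock: 26.6
eef_pos: [544.6, -242.5, 191.9]
tcp_rot: [2.526, -0.001, 1.545]
contact_force: [-8.5, 1.6, -6.1]
opening: 0.222
```

carry_out(
  increments=[
    [[-0.026, -0.002, 0, 0, 0, 0], [-0.051, -0.009, 0, 0, 0, 0], [-0.074, -0.021, 0, 0, 0, 0], [-0.094, -0.038, 0, 0, 0, 0], [-0.11, -0.059, 0, 0, 0, 0]],
  ],
)

```text
clock: 27.02
eef_pos: [524.5, -285.6, 178.9]
tcp_rot: [2.524, -0.002, 1.545]
contact_force: [-4.7, 7.3, 1.9]
opening: 0.227
```

carry_out(
  increments=[
    [[-0.012, -0.023, 0, 0, 0, 0], [-0.018, -0.048, 0, 0, 0, 0], [-0.019, -0.074, 0, 0, 0, 0], [-0.015, -0.1, 0, 0, 0, 0], [-0.005, -0.124, 0, 0, 0, 0]],
  ],
)

```text
clock: 27.43
eef_pos: [485.0, -288.0, 151.4]
tcp_rot: [2.522, 0.001, 1.543]
contact_force: [1.2, 2.7, 3.8]
opening: 0.223
```

Run:
```python
from spin import *
rep()
b=np.array(json.load(open('base.json')))
emit(rel([653,664,674,683,691],b)); emit(rel([700,708,714,718,720],b))
```

```text
t 27.4333 F e1,e2,n 2.7 3.1 2.4 rel -46.8 -22.2 40.1 op 18.9 ang -115.4 [-0.76  0.28  2.21  1.19  0.43 -1.79]
[[[0.015,-0.022,0.0,0.0,0.0,0.0],[0.032,-0.039,0.0,0.0,0.0,0.0],[0.05,-0.051,0.0,0.0,0.0,0.0],[0.068,-0.059,0.0,0.0,0.0,0.0],[0.084,-0.064,0.0,0.0,0.0,0.0]]]
end cmd [ 463.3 -252.2  135.5] [2.525 0.    1.544]
[[[0.02,-0.003,0.0,0.0,0.0,0.0],[0.037,-0.003,0.0,0.0,0.0,0.0],[0.05,-0.001,0.0,0.0,0.0,0.0],[0.059,0.001,0.0,0.0,0.0,0.0],[0.063,0.002,0.0,0.0,0.0,0.0]]]
end cmd [ 464.6 -227.   135.9] [2.525 0.    1.544]
```

carry_out(
  increments=[
    [[0.015, -0.022, 0, 0, 0, 0], [0.032, -0.039, 0, 0, 0, 0], [0.05, -0.051, 0, 0, 0, 0], [0.068, -0.059, 0, 0, 0, 0], [0.084, -0.064, 0, 0, 0, 0]],
  ],
)

```text
clock: 27.85
eef_pos: [463.5, -254.1, 135.4]
tcp_rot: [2.525, 0.003, 1.541]
contact_force: [-8.6, -2.4, 1.3]
opening: 0.222
```

carry_out(
  increments=[
    [[0.02, -0.003, 0, 0, 0, 0], [0.037, -0.003, 0, 0, 0, 0], [0.05, -0.001, 0, 0, 0, 0], [0.059, 0.001, 0, 0, 0, 0], [0.063, 0.002, 0, 0, 0, 0]],
  ],
)

```text
clock: 28.27
eef_pos: [464.8, -227.4, 135.6]
tcp_rot: [2.526, 0.0, 1.543]
contact_force: [-8.1, 1.1, -0.6]
opening: 0.22
```

carry_out(
  increments=[
    [[0, 0, 0, 0, 0, 0], [0, 0, 0, 0, 0, 0], [0, 0, 0, 0, 0, 0], [0, 0, 0, 0, 0, 0], [0, 0, 0, 0, 0, 0]],
  ],
)

```text
clock: 28.68
eef_pos: [464.8, -227.3, 135.6]
tcp_rot: [2.526, -0.0, 1.544]
contact_force: [-9.6, 4.0, 1.4]
opening: 0.22
```

Run:
```python
from spin import *
rep(); s=sense(); print(s['eef_pos'])
g=cam('scene');f=cam('top');save(g['img'],'d3.png');save(f['img'],'d3t.png')
for nm in('scene','top'):
  for t in ('crank_grip','rim_mark','clamp_ball'):
    for d in nets.tip_of(t,nm)[:3]: 
        p=np.array(d['point']); print(nm,t,np.round(p,1),round(d['confidence'],2),'d rim0',np.linalg.norm(p-[501.5,-34.5,60]).round(1))
```

```text
t 28.6833 F e1,e2,n 3.8 -7.1 6.8 rel 13.3 -49.1 39.8 op 18.7 ang 164.8 [-0.68  0.25  2.32  1.42  0.36 -1.96]
[ 464.82628806 -227.2806351   135.6030976 ]
scene crank_grip [ 472.6 -228.4  128.7] 0.78 d rim0 207.7
scene rim_mark [579.3 155.7  60.7] 0.93 d rim0 205.5
scene rim_mark [435.9 526.2   1.9] 0.53 d rim0 567.5
scene clamp_ball [480.4 193.  108.5] 0.58 d rim0 233.6
top crank_grip [ 471.3 -230.3  124.7] 0.57 d rim0 208.4
top rim_mark [576.5 155.2  62.8] 0.75 d rim0 204.0
top clamp_ball [476.3 199.9 110.7] 0.47 d rim0 241.1
```

View pics/d3t.png

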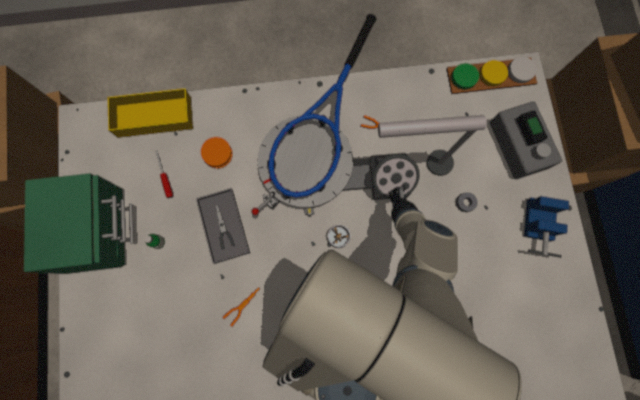

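View pics/d3.png

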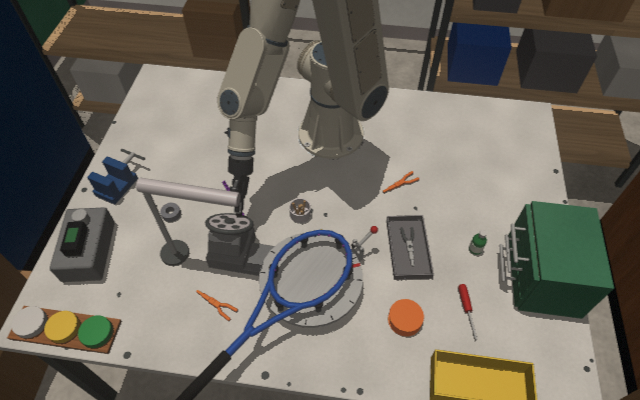

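carry_out(
  increments=[
    [[0, 0, 0, 0, 0, 0], [0, 0, 0, 0, 0, 0], [0, 0, 0, 0, 0, 0], [0, 0, 0, 0, 0, 0]],
  ],
  hand=0.4,
)

```text
clock: 29.42
eef_pos: [466.6, -228.3, 136.7]
tcp_rot: [2.523, 0.001, 1.543]
contact_force: [-0.8, -0.2, 0.0]
opening: 0.596
```

carry_out(
  increments=[
    [[0, 0, -0.01, 0, 0, 0], [0, 0, -0.04, 0, 0, 0], [0, 0, -0.1, 0, 0, 0], [0, 0, -0.18, 0, 0, 0], [0, 0, -0.26, 0, 0, 0]],
  ],
)

```text
clock: 29.83
eef_pos: [404.4, -225.7, 221.2]
tcp_rot: [2.527, -0.0, 1.544]
contact_force: [0.7, -0.1, 0.1]
opening: 0.603
```

carry_out(
  increments=[
    [[0, 0, -0.04, 0, 0, 0], [0, 0, -0.06, 0, 0, 0], [0, 0, -0.07, 0, 0, 0], [0, 0, -0.07, 0, 0, 0]],
  ],
)

```text
clock: 30.17
eef_pos: [389.6, -225.8, 244.3]
tcp_rot: [2.523, 0.001, 1.543]
contact_force: [-0.5, -0.2, -0.1]
opening: 0.597
```

Run:
```python
from spin import *
g=cam('scene');f=cam('top');s=sense(); print(s['eef_pos'],s['tcp_rot'],s['clock'],s['qpos'].round(2))
c=np.array([636,22]); o=np.array([np.cos(np.radians(133)),np.sin(np.radians(133))]); hd=np.array([o[1],-o[0]])
for nm,ff in(('top',f),('scene',g)):
    C=cloud(ff); im=ff['img'].astype(int); m=(im[...,2]>im[...,0]+30)&(C[...,2]>90)&(C[...,2]<140)
    X=C[m]; d=X[:,:2]-c; a=d@o; t=d@hd
    for lo in range(-50,50,20):
        k=(t>=lo)&(t<lo+20)&(a>0); print(nm,lo,k.sum(),a[k].max().round(1) if k.any() else None)
    for t_ in('crank_grip','rim_mark','clamp_ball'):
        for d in nets.tip_of(t_,nm)[:1]: print(t_,np.round(d['point'],1),d['confidence'])
store(s['eef_pos'],Ro.from_euler('xyz',s['tcp_rot']))
go(([476.8,197.2,215],down(133)))
```

```text
[ 389.7396209  -225.36700716  243.13987072] [ 2.52484461e+00 -6.41911994e-04  1.54376774e+00] 30.2667 [-0.83 -0.08  2.33  0.83  0.6  -1.43]
top -50 39 138.5
top -30 31 138.9
top -10 33 139.0
top 10 34 134.5
top 30 39 124.6
crank_grip [435.2 524.8   2. ] 0.69
rim_mark [577.8 154.1  64.2] 0.96
clamp_ball [475.8 198.3 109.6] 0.6
scene -50 36 142.8
scene -30 31 136.2
scene -10 31 135.6
scene 10 33 130.4
scene 30 36 126.1
crank_grip [ 469.5 -229.   128.3] 0.64
rim_mark [463.  313.9  -2.3] 0.72
clamp_ball [480.5 193.7 108.2] 0.52
[[[0.015,0.002,0.002,0.008,0.003,-0.01],[0.059,0.006,0.009,0.031,0.013,-0.04],[0.133,0.014,0.021,0.07,0.029,-0.09],[0.221,0.024,0.035,0.116,0.048,-0.15],[0.31,0.033,0.049,0.163,0.067,-0.21]]]
[[[0.083,0.031,0.016,0.047,0.019,-0.059],[0.166,0.062,0.033,0.093,0.038,-0.119],[0.249,0.093,0.049,0.14,0.057,-0.179],[0.331,0.124,0.066,0.186,0.076,-0.239],[0.414,0.155,0.082,0.233,0.095,-0.299]]]
[[[0.068,0.059,0.013,0.047,0.019,-0.06],[0.135,0.117,0.026,0.093,0.038,-0.12],[0.191,0.166,0.037,0.132,0.054,-0.169],[0.224,0.195,0.044,0.155,0.063,-0.199],[0.236,0.205,0.046,0.163,0.066,-0.209]]]
end cmd [476.7 197.3 215. ] [-3.142  0.     2.321]
```

carry_out(
  increments=[
    [[0.015, 0.002, 0.002, 0.008, 0.003, -0.01], [0.059, 0.006, 0.009, 0.031, 0.013, -0.04], [0.133, 0.014, 0.021, 0.07, 0.029, -0.09], [0.221, 0.024, 0.035, 0.116, 0.048, -0.15], [0.31, 0.033, 0.049, 0.163, 0.067, -0.21]],
  ],
)

```text
clock: 30.98
eef_pos: [415.1, -101.6, 235.5]
tcp_rot: [2.703, 0.052, 1.769]
contact_force: [0.5, 0.2, -0.5]
opening: 0.601
```

carry_out(
  increments=[
    [[0.083, 0.031, 0.016, 0.047, 0.019, -0.059], [0.166, 0.062, 0.033, 0.093, 0.038, -0.119], [0.249, 0.093, 0.049, 0.14, 0.057, -0.179], [0.331, 0.124, 0.066, 0.186, 0.076, -0.239], [0.414, 0.155, 0.082, 0.233, 0.095, -0.299]],
  ],
)

```text
clock: 31.4
eef_pos: [451.3, 75.8, 223.7]
tcp_rot: [2.967, 0.051, 2.101]
contact_force: [0.6, -1.3, -0.8]
opening: 0.603
```

carry_out(
  increments=[
    [[0.068, 0.059, 0.013, 0.047, 0.019, -0.06], [0.135, 0.117, 0.026, 0.093, 0.038, -0.12], [0.191, 0.166, 0.037, 0.132, 0.054, -0.169], [0.224, 0.195, 0.044, 0.155, 0.063, -0.199], [0.236, 0.205, 0.046, 0.163, 0.066, -0.209]],
  ],
)

```text
clock: 31.82
eef_pos: [477.4, 200.3, 214.5]
tcp_rot: [-3.14, 0.0, 2.325]
contact_force: [-0.6, -0.4, -0.3]
opening: 0.607
```

Run:
```python
from spin import *
g=cam('scene');s=sense(); print(s['eef_pos'],s['tcp_rot'],s['clock'],s['qpos'].round(2))
u,v,_=w2p(g,[490,180,120]); u,v=int(u),int(v)
save(cv2.resize(g['img'][v-50:v+50,u-60:u+60],None,fx=5,fy=5,interpolation=cv2.INTER_CUBIC),'e1.png')
store(s['eef_pos'],Ro.from_euler('xyz',s['tcp_rot']))
go(([476.8,197.2,111],down(133)))
```

```text
[477.20865875 199.72170927 214.45655446] [-3.14015487e+00  6.36956246e-05  2.32429220e+00] 31.8667 [ 0.39  0.23  1.9  -0.    1.01 -0.36]
[[[0.0,0.0,0.006,0.0,0.0,0.0],[0.0,0.0,0.025,0.0,0.0,0.0],[-0.001,-0.001,0.055,0.0,0.0,0.001],[-0.001,-0.002,0.092,0.0,0.0,0.001],[-0.002,-0.002,0.129,-0.001,0.0,0.001]]]
[[[0.0,-0.001,0.037,0.0,0.0,0.001],[-0.001,-0.002,0.074,0.0,0.0,0.001],[-0.002,-0.002,0.105,0.0,0.0,0.002],[-0.002,-0.003,0.123,0.0,0.0,0.002],[-0.002,-0.003,0.13,0.0,0.0,0.002]]]
end cmd [476.8 197.1 110.9] [-3.141  0.     2.321]
```

View pics/e1.png

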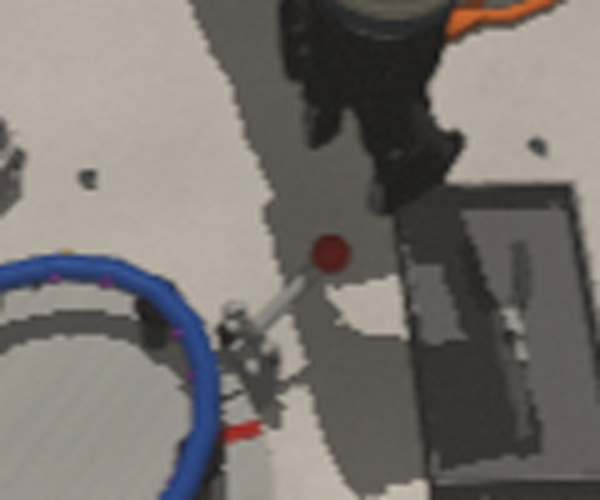

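carry_out(
  increments=[
    [[0, 0, 0.006, 0, 0, 0], [0, 0, 0.025, 0, 0, 0], [0, 0, 0.055, 0, 0, 0], [0, 0, 0.092, 0, 0, 0], [0, 0, 0.129, 0, 0, 0]],
  ],
)

```text
clock: 32.28
eef_pos: [476.1, 195.5, 163.1]
tcp_rot: [3.141, 0.002, 2.319]
contact_force: [-0.2, -0.9, -0.0]
opening: 0.597
```

carry_out(
  increments=[
    [[0, 0, 0.037, 0, 0, 0], [0, 0, 0.074, 0, 0, 0], [0, 0, 0.105, 0, 0, 0], [0, 0, 0.123, 0, 0, 0], [0, 0, 0.13, 0, 0, 0]],
  ],
)

```text
clock: 32.7
eef_pos: [475.6, 195.6, 110.6]
tcp_rot: [-3.14, 0.001, 2.319]
contact_force: [0.2, -0.1, 0.3]
opening: 0.6
```

carry_out(
  increments=[
    [[0, 0, 0, 0, 0, 0], [0, 0, 0, 0, 0, 0], [0, 0, 0, 0, 0, 0], [0, 0, 0, 0, 0, 0], [0, 0, 0, 0, 0, 0]],
  ],
  hand=1,
  squeeze=25,
)

```text
clock: 33.12
eef_pos: [476.9, 197.0, 112.2]
tcp_rot: [3.141, 0.002, 2.321]
contact_force: [0.2, -1.8, 0.3]
opening: 0.26
```

Run:
```python
from spin import *
g=cam('scene');s=sense(); print(s['eef_pos'],s['tcp_rot'],s['contact_force'],s['opening'])
u,v,_=w2p(g,[490,180,120]); u,v=int(u),int(v)
save(cv2.resize(g['img'][v-50:v+50,u-60:u+60],None,fx=5,fy=5,interpolation=cv2.INTER_CUBIC),'e2.png')
p=s['eef_pos'];R=Ro.from_euler('xyz',s['tcp_rot']); store(p,R)
o=np.array([np.cos(np.radians(133)),np.sin(np.radians(133)),0]); th0=1.0
z=np.array([0,0,1.]); c=p-70*(o*np.sin(th0)+z*np.cos(th0)); print(c)
N=15; t=np.arange(1,N+1)/N; sm=t-np.sin(2*np.pi*t)/(2*np.pi)*.7
emit([(c+70*(o*np.sin(a)+z*np.cos(a)),R) for a in th0+(0.02-th0)*sm])
```

```text
[476.85957722 197.04722045 112.16286701] [3.14130417e+00 1.62440779e-03 2.32097507e+00] [-0.48317505 -0.78227618 -0.05174393] 0.2640465176674095
[517.03130543 153.96831609  74.3417056 ]
[[[-0.002,0.0,-0.003,0.0,0.0,0.0],[-0.005,0.0,-0.007,0.0,0.0,0.0],[-0.009,0.0,-0.013,0.0,0.0,0.0],[-0.016,0.0,-0.021,0.0,0.0,0.0],[-0.026,0.0,-0.031,0.0,0.0,0.0]]]
[[[-0.012,0.0,-0.011,0.0,0.0,0.0],[-0.028,0.0,-0.022,0.0,0.0,0.0],[-0.045,0.0,-0.032,0.0,0.0,0.0],[-0.062,0.0,-0.039,0.0,0.0,0.0],[-0.078,0.0,-0.044,0.0,0.0,0.0]]]
[[[-0.013,0.0,-0.003,0.0,0.0,0.0],[-0.024,0.0,-0.004,0.0,0.0,0.0],[-0.031,0.0,-0.005,0.0,0.0,0.0],[-0.036,0.0,-0.005,0.0,0.0,0.0],[-0.04,0.0,-0.005,0.0,0.0,0.0]]]
end cmd [516.1 154.9 144.3] [3.141e+00 2.000e-03 2.321e+00]
```

View pics/e2.png

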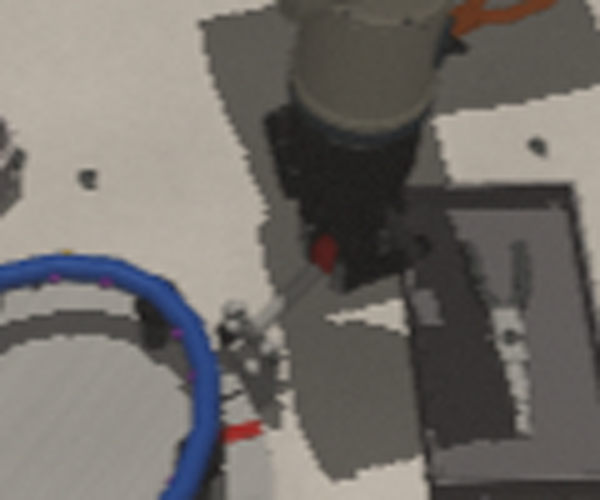

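The ball is gripped again. Swinging it upright.

carry_out(
  increments=[
    [[-0.002, 0, -0.003, 0, 0, 0], [-0.005, 0, -0.007, 0, 0, 0], [-0.009, 0, -0.013, 0, 0, 0], [-0.016, 0, -0.021, 0, 0, 0], [-0.026, 0, -0.031, 0, 0, 0]],
  ],
)

```text
clock: 33.58
eef_pos: [483.7, 189.5, 124.2]
tcp_rot: [-3.141, 0.001, 2.321]
contact_force: [1.5, 1.6, -4.1]
opening: 0.255
```

carry_out(
  increments=[
    [[-0.012, 0, -0.011, 0, 0, 0], [-0.028, 0, -0.022, 0, 0, 0], [-0.045, 0, -0.032, 0, 0, 0], [-0.062, 0, -0.039, 0, 0, 0], [-0.078, 0, -0.044, 0, 0, 0]],
  ],
)

```text
clock: 34.0
eef_pos: [505.4, 166.2, 142.4]
tcp_rot: [-3.141, 0.001, 2.321]
contact_force: [-2.4, 2.7, -0.5]
opening: 0.257
```

carry_out(
  increments=[
    [[-0.013, 0, -0.003, 0, 0, 0], [-0.024, 0, -0.004, 0, 0, 0], [-0.031, 0, -0.005, 0, 0, 0], [-0.036, 0, -0.005, 0, 0, 0], [-0.04, 0, -0.005, 0, 0, 0]],
  ],
)

```text
clock: 34.42
eef_pos: [516.0, 154.8, 144.1]
tcp_rot: [-3.141, 0.001, 2.321]
contact_force: [-3.4, 2.2, 7.4]
opening: 0.26
```

carry_out(
  increments=[
    [[0, 0, 0, 0, 0, 0], [0, 0, 0, 0, 0, 0], [0, 0, 0, 0, 0, 0]],
  ],
)

```text
clock: 34.67
eef_pos: [516.2, 154.6, 144.1]
tcp_rot: [-3.141, 0.002, 2.321]
contact_force: [-3.3, -0.3, 5.2]
opening: 0.264
```

Run:
```python
from spin import *
g=cam('scene');s=sense(); print(s['eef_pos'],s['tcp_rot'],s['contact_force'],s['opening'],s['clock'])
u,v,_=w2p(g,[500,170,120]); u,v=int(u),int(v)
save(cv2.resize(g['img'][v-50:v+50,u-60:u+60],None,fx=5,fy=5,interpolation=cv2.INTER_CUBIC),'e3.png')
```

```text
[516.18338904 154.64949518 144.09103916] [-3.14134461e+00  1.84973372e-03  2.32100024e+00] [-2.7705456  -1.44889846  6.24763608] 0.25482719223330413 34.7167
```

View pics/e3.png

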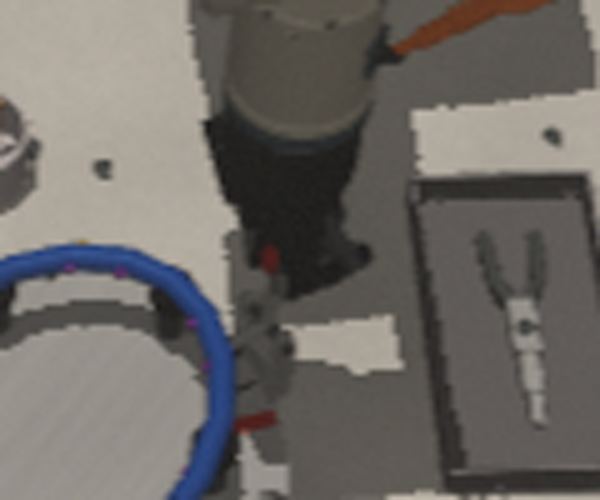

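carry_out(
  increments=[
    [[-0.003, 0, 0, 0, 0, 0], [-0.006, 0, 0, 0, 0, 0], [-0.006, 0, 0, 0, 0, 0], [-0.006, 0, 0, 0, 0, 0]],
  ],
)

```text
clock: 35.05
eef_pos: [517.7, 153.0, 144.1]
tcp_rot: [-3.141, 0.001, 2.321]
contact_force: [-3.4, 0.5, 5.9]
opening: 0.26
```

carry_out(
  increments=[
    [[0, 0, 0, 0, 0, 0], [0, 0, 0, 0, 0, 0], [0, 0, 0, 0, 0, 0], [0, 0, 0, 0, 0, 0]],
  ],
  hand=0.4,
)

```text
clock: 35.38
eef_pos: [517.7, 153.1, 143.6]
tcp_rot: [-3.141, 0.001, 2.321]
contact_force: [-0.7, -0.6, 0.1]
opening: 0.601
```

carry_out(
  increments=[
    [[0, 0, -0.01, 0, 0, 0], [0, 0, -0.04, 0, 0, 0], [0, 0, -0.1, 0, 0, 0], [0, 0, -0.18, 0, 0, 0], [0, 0, -0.26, 0, 0, 0]],
  ],
)

```text
clock: 35.8
eef_pos: [516.9, 153.1, 248.6]
tcp_rot: [-3.14, 0.001, 2.321]
contact_force: [0.4, 0.0, 0.2]
opening: 0.603
```

carry_out(
  increments=[
    [[0.02, -0.04, -0.04, 0, 0, 0], [0.06, -0.1, -0.06, 0, 0, 0], [0.11, -0.18, -0.08, 0, 0, 0], [0.14, -0.24, -0.08, 0, 0, 0], [0.15, -0.25, -0.08, 0, 0, 0]],
  ],
)

```text
clock: 36.22
eef_pos: [399.7, 127.9, 280.0]
tcp_rot: [-3.14, 0.001, 2.321]
contact_force: [-0.1, -0.1, -0.0]
opening: 0.599
```

carry_out(
  increments=[
    [[0, 0, 0, 0, 0, 0], [0, 0, 0, 0, 0, 0], [0, 0, 0, 0, 0, 0]],
  ],
)

```text
clock: 36.47
eef_pos: [404.6, 129.4, 280.0]
tcp_rot: [3.141, 0.002, 2.321]
contact_force: [-0.1, 0.6, 0.0]
opening: 0.599
```

Run:
```python
from spin import *
g=cam('scene');f=cam('top');s=sense(); print(s['eef_pos'],s['contact_force'],s['opening'],s['clock'],np.abs(s['qvel']).max())
u,v,_=w2p(g,[540,90,120]); u,v=int(u),int(v)
save(cv2.resize(g['img'][v-75:v+75,u-120:u+90],None,fx=3.8,fy=3.8,interpolation=cv2.INTER_CUBIC),'f1.png'); save(f['img'],'f1t.png')
I={'peg_tin':(383,-53),'string_reel':(712,314),'grommet_strip':(350,-293),'awl':(662,496),'grip_tape':(441,-483),'glue':(437,525)}
for nm in('scene','top'):
  for t in ('crank_grip','rim_mark','clamp_ball','clamp_pivot','pliers',*I):
    for d in nets.tip_of(t,nm)[:3]:
        if d['confidence']>.4: print(nm,t,np.round(d['point'],1),round(d['confidence'],2),I.get(t,''))
```

```text
[404.41224853 129.32620622 279.61318535] [ 0.41498257 -0.07133815  0.58255126] 0.5988572199041358 36.5667 0.004573490545875944
scene crank_grip [ 469.2 -228.6  128.9] 0.72 
scene rim_mark [583.2 156.   59.3] 0.83 
scene rim_mark [435.7 528.2  -0.9] 0.68 
scene clamp_ball [518.8 155.8 139.5] 0.55 
scene clamp_pivot [518.3 147.5  69.4] 0.62 
scene pliers [208.1 270.4   5.2] 0.71 
scene pliers [ 733.4 -255.4   -0. ] 0.58 
scene pliers [461.8 316.7   4.4] 0.48 
scene peg_tin [385.2 -54.5  -2.2] 0.97 (383, -53)
scene string_reel [717.5 312.2  -1.3] 0.78 (712, 314)
scene grommet_strip [ 442.6 -485.     1.7] 0.74 (350, -293)
scene grommet_strip [ 3.532e+02 -2.883e+02 -2.000e-01] 0.45 (350, -293)
scene awl [663.6 492.9  -1.2] 0.67 (662, 496)
scene grip_tape [ 443.8 -481.5    3.5] 0.86 (441, -483)
scene glue [ 4.361e+02  5.273e+02 -4.000e-01] 0.69 (437, 525)
top crank_grip [ 468.6 -227.8  126.2] 0.55 
top rim_mark [577.3 156.9  62.7] 0.87 
top pliers [460.5 317.4   1.6] 0.79 
top pliers [210.4 270.3  -3.9] 0.74 
top pliers [ 736.1 -251.4    0.8] 0.68 
top peg_tin [381.9 -52.7  -0.7] 0.55 (383, -53)
top string_reel [709.9 317.1  -3.2] 0.59 (712, 314)
top grommet_strip [ 3.501e+02 -2.914e+02  2.000e-01] 0.63 (350, -293)
top awl [662.5 495.5  -2.5] 0.65 (662, 496)
top grip_tape [ 444.4 -487.1   -2.2] 0.84 (441, -483)
top grip_tape [659.6 497.9  -5. ] 0.54 (441, -483)
top glue [ 4.350e+02  5.239e+02 -4.000e-01] 0.48 (437, 525)
```

View pics/f1.png

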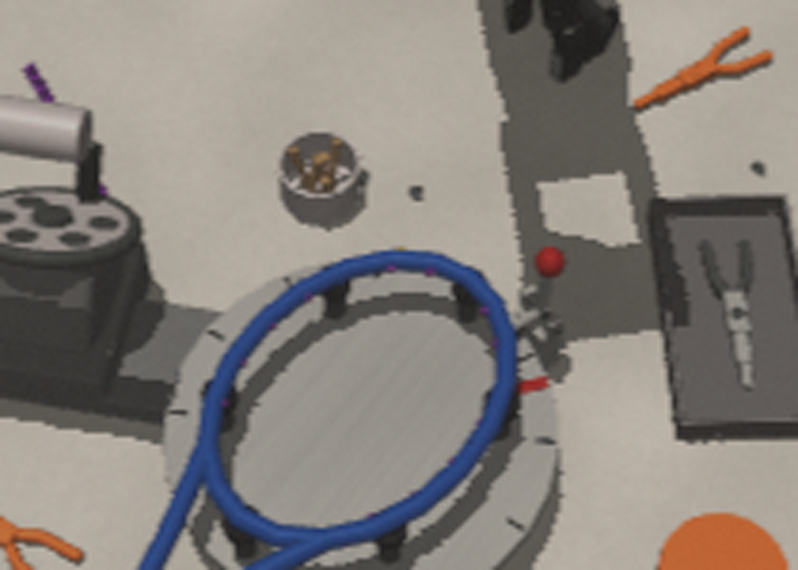

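View pics/f1t.png

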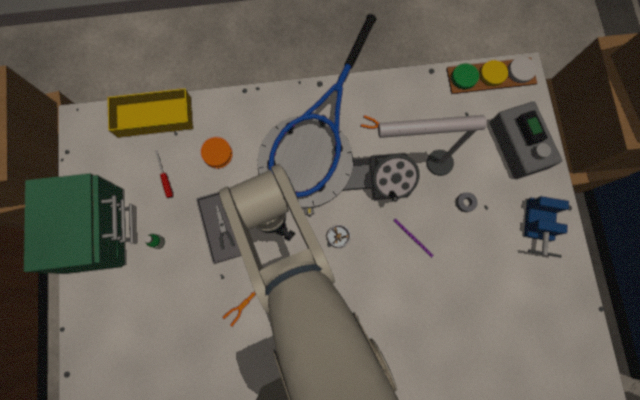

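The clamp is upright, with the ball at (549,262) in the crop. The grip is back at its start, the rim mark has moved about 205 mm, the pliers are flat in the tray, the bystanders haven't moved, and the arm is clear. Handing in.

```bash
python3 -c "
from rig import r
print(r.sign_off())"
```

```text
the job is handed in; nothing more can be done
None
```

I carried out all four steps in order and handed the job in at about 36.6 s of the 72 s allowed; sign-off gave no verdict.

**What I did:**
1. Moved the steel pliers from the turntable to the tool tray, lowered them until they touched, and let go.
2. Pulled the clamp open by its ball, about 1.0 rad.
3. Turned the handwheel two full turns clockwise by the crank grip.
4. Swung the clamp back upright and moved the arm clear.

**Last checks before hand-in:**
- **Pliers:** flat in the tray, within about 5 mm of its centre.
- **Crank grip:** about 2 mm from where it started, by the network estimates, which are good to about 4 mm.
- **Rim mark:** about 205 mm from its start (allowed 188 to 222 mm).
- **Clamp:** ball directly above the hinge at about 140 mm height, so locked.
- **Bystanders:** all within about 6 mm of where they were, which is within measuring error.
- **Arm:** at rest, with no contact force.

**Disagreements:** None of the checks failed. The networks sometimes gave one thing's name to another, such as the grip tape reported as the grommet strip. I discarded those readings against the pictures. The top camera could not see the clamp in the last picture because the arm was in the way, so the final clamp check rests on the scene camera alone.

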